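# Tighten the filling valve's union nut by hand, then with the wrench

## Robot

A 6-joint arm with a two-finger parallel gripper is mounted at the origin on the work surface. World frame = base frame: x ahead of the robot, y to its left, z up, the work surface at z = 0. Lengths are in mm, angles in degrees, forces in N, time in s.
With the tool pointing down it reaches from about 300 to 850 mm from the base axis. Payload 4.2 kg.
Tool frame: the origin (TCP) lies at the very end of the fingers, on their centre line; the grasp point (between the pads) lies 19 mm behind it; z points along the fingers, y is the line along which they close (so a half turn about z gives the same grasp; the last joint's range is limited). The gripper opens to 91 mm and grips with 3 to 60 N. Pads are 32 mm wide; open, the fingers measure 118 mm over their backs; the gripper's body (76 mm by 178 mm) begins 60 mm behind the grasp point.
Start: joints at [-70.932, 18.312, 89.639, -0, 72.044, -1.146], TCP at [198.682, -539.601, 213.976] pointing down, gripper open.
Joint ranges: [-177.97, 177.97], [-48.28, 115.42], [12.27, 149.76], [-77.06, 257.06], [2.81, 150.46], [-146.56, 146.56]. Speed limits (degrees/s): [147.25, 147.25, 180, 180, 180, 180].

## Interface

Orientations are given as [roll, pitch, yaw] about the fixed x, y, z axes, in that order (R = Rz(yaw) Ry(pitch) Rx(roll)).
In Python, from workcell import env, grab_frame gives the robot as it stands. The module is installed in compiled form; this text tells all that it offers.
- The arm moves only by the tool move_arm, never from a script. Its argument "plan" is a list of rows, each an object of numbers: "tx", "ty", "tz": the shift along the tool's x, y, z in cm; "wx", "wy", "wz": the turn, a rotation vector about the tool's x, y, z in rad. In form: [{"tx": .., "ty": .., "tz": .., "wx": .., "wy": .., "wz": ..}, ...]. A call has 1 to 12 rows; each row shifts and turns the commanded pose from where the row before left it, along the tool's axes as they then stand; what a row does not reach is not made up. A row lasts 1/12 s, in which the tool goes at most 41.7 mm and 7.16 degrees, less where a joint would pass 70% of its speed; a pose out of reach is approached as far as the arm can. A call is refused whole if a number of a shift passes 4.17 or a number of a turn 0.125, either way. A call with a gripper value outside its range is refused whole. "gripper" is the finger opening in cm, from 0 to 9.12, set as the call begins (left out, the last holds). The fingers move at their own pace and stop on an object; "force" is the grip in N (left out, the last holds). Time passes only in rows, so rows that do not move let the fingers close. It gives the time, the measured TCP pose, the force, the opening and the grip force at its end, in the units of the state.
- env.state(): the state, without advancing time (a new reading comes with each control period).
- grab_frame(name): name is "scene" or "top" or "wrist"; returns a dict with "color" (420x560x3 uint8, red, green, blue), "vfov" (degrees; the focal length in pixels is half the picture's height over the tangent of half this angle, whatever the lens; pixels are square), "cx", "cy" (the principal point, pixels), "view" (4x4, takes a point from world to camera coordinates). Camera axes: x right, y up, looking along -z (the intrinsics and any distortion apply to the point x, -y, -z); pixel columns grow to the right and rows downward; lengths in mm; the calibration is good to about 2 mm. A picture is of the moment at which its call begins. There is no depth.
- env.job_done(): hands the job in; it is judged then, once.
The state is a dict: "time_s": time; "qpos": joint angles; "qvel": joint speeds; "effort": joint torques, N m; "ee_pos": TCP position; "ee_rot": TCP orientation; "force": force on the tool from outside, world axes, zero at the start; "torque": the same for the moment, N m; "gripper_width": finger opening in mm; "gripper_force": force on a finger pad.
Only numpy, scipy, OpenCV 4.12 (cv2) and the standard library are available. Lean on these libraries where they do the work, as an engineer would, in place of code of your own. Each camera call takes 0.05 s, during which the arm holds its last target. There are 200 camera calls.

## Task

Tighten the hex union nut on the filling valve clockwise (seen from above): first by hand, with the fingers, until its pointer lines up with the narrow hand-tight mark, and let go. From there on turn it only with the large flat wrench until the pointer is fully home against the broad stop block, then lay the wrench flat on the rubber mat and let go. Do not use the wrench before the nut is hand-tight, and leave the other things where they are.

Things in the scene. Friction and masses are not known exactly. Their poses are not given: they have to be found in the camera images.
- valve: steel filling valve fixed to the bench, base 150 x 130 x 12 mm; origin at the underside centre, on the nut's axis, z up. Under the nut is a round plate of 66 mm radius, top at 51 mm, with two raised marks at its rim. A stub of 14 mm radius stands through the nut up to 113 mm. A low pipe runs out along +x to 110 mm from the axis, its end flange 49 mm tall
- narrow_mark (a point): the narrow hand-tight mark on the valve's plate: a bar 6 mm wide, 50 to 65 mm from the nut's axis; this point is at the middle of its top, 58 mm above the bench; axes as the valve
- stop_block (a point): the broad stop block (home) on the valve's plate: 16 mm wide, 40 to 65 mm from the nut's axis; this point is at the middle of its top, 60 mm above the bench; axes as the valve
- nut_centre (a point): brass hex nut, vertical axis, 44 mm across flats, 51 mm across corners, hex from 60 to 94 mm above the bench; this point is its middle, on the axis, 77 mm up. Axes turn with it: +x along the pointer (8 mm wide bar, to 47 mm from the axis, top 59 mm up) and through a corner; +-y square to two flats, other flats every 60 degrees. A 58 mm collar is below the hex
- nut (a joint): turn of the nut, rad, growing clockwise seen from above (tightening); stiff, about 0.35 N m, stays where it is left: 0 loosest, 1.05 pointer in line with the narrow mark (hand-tight), 1.75 pointer against the broad stop (home, turns no further)
- wrench: large flat open-ended steel wrench, 0.32 kg, 181 mm long, lying flat; origin at its underside, below the jaw centre (on the nut's axis when engaged), +x out of the mouth. Jaw 47 mm wide, from 27 mm behind the origin (closed back) to 20 mm ahead (tips); head 71 mm wide, 14 mm thick; handle 24 mm wide, 16 mm thick, its bare part 67 to 161 mm behind the origin
- wrench_grip (a point): a good place to hold the large wrench: on the handle's middle line, 88 mm behind the wrench's origin and 8 mm above its underside; axes as the wrench
- mat: black rubber mat fixed to the bench, 270 x 210 x 4 mm (x, y, z); origin at the underside centre; the wrench starts on it
- small_wrench: bystander: a small flat open-ended wrench, 136 mm long overall, jaw opening 26 mm (too small for the nut), 16 mm tall; origin at its underside below the jaw centre, +x out of the mouth, handle to -x
- nozzle: bystander: a steel cone nozzle standing upright, 48 mm base diameter, 45 mm tall; origin at the underside centre
- puck: bystander: a stepped white plastic tube holder, 48 mm diameter, 38 mm tall, behind the valve; origin at the underside centre
- jar: bystander: a small jar, 54 mm diameter, 50 mm tall, beyond the mat; origin at the underside centre
- clamp_ring: bystander: a steel ring lying on the mat, 50 mm outside diameter, 12 mm tall; origin at the underside centre

How it is judged (in metres and radians):
On the way, in this order (a step that is already met when the one before it is completed fails the run):
1. the nut is turned by hand to the narrow mark (within 0.15 rad short of it to 0.2 rad past it) and let go (value of joint nut between 0.9 and 1.25 rad and contact force between the fingers and nut below 0.5 N), for 0.1 s.
2. the nut is brought home (within 0.12 rad of the stop) with the wrench's jaw around it (value of joint nut above 1.63 rad and horizontal distance between wrench and nut_centre below 0.015 m), for 0.1 s.
At the end, for the whole second after the job is handed in: The nut is home (within 0.12 rad of its stop) and the wrench lies flat (within 0.12 rad) and at rest on the mat, with its grip point over the mat (value of joint nut above 1.63 rad and x of wrench_grip in the frame of mat between -0.135 and 0.135 m and y of wrench_grip in the frame of mat between -0.105 and 0.105 m and height (world z) of wrench_grip below 0.02 m and angle between wrench's own z axis and vertical below 0.12 rad and linear speed of wrench below 0.02 m/s); the robot touches nothing.
It fails at once if the robot itself turns the nut past hand-tight: fingers or arm press the nut with more than 3 N beyond 0.2 rad past the narrow mark (value of joint nut above 1.25 rad and contact force between any of the fingers, the arm and nut above 3 N).
It fails at once if the large wrench presses the nut with more than 3 N while it is more than 0.15 rad short of the narrow mark (value of joint nut below 0.9 rad and contact force between wrench and nut above 3 N).
It fails at once if another loose thing is moved by more than 40 mm (distance of any of small_wrench, nozzle, puck, jar, clamp_ring from where it was at the start of the episode above 0.04 m).
It also fails if it takes over 64 s, if anything falls off the work surface, if the arm or the gripper's body presses on something with over 40 N, if the wrist force passes 120 N, or if a joint passes its speed limit or range.

## Working session

There is one attempt and no reset: what is moved stays moved. The work goes in short steps, Python scripts to look and compute and a tool call to move; the robot and the scene stay as the last step left them, time stands still between calls to the robot, and variables do not carry over. Pictures are saved under pics/ and viewed, at most 10 in all, crops included, and the job is handed in when it is done.

Besides the shell and the picture viewer there is one more tool, called after "Emit:" by a JSON object that holds its "op" and its "data", one argument or row to a line. move_arm: Moves the arm, as the interface text tells. Its arguments: {"type":"object","properties":{"plan":{"type":"array","items":{"type":"object","properties":{"tx":{"type":"number"},"ty":{"type":"number"},"tz":{"type":"number"},"wx":{"type":"number"},"wy":{"type":"number"},"wz":{"type":"number"}}}},"gripper":{"type":"number"},"force":{"type":"number"}},"required":["plan"]}

```bash
ls; mkdir -p pics; cat > h.py <<'E'
import numpy as np, cv2
from workcell import env, grab_frame
def cam(f):
    h=f["color"].shape[0]; F=h/2/np.tan(np.radians(f["vfov"])/2)
    return F,f["cx"],f["cy"],np.array(f["view"])
def ray(f,u,v,z):
    F,cx,cy,V=cam(f); R=V[:3,:3]; c=-R.T@V[:3,3]
    d=R.T@np.array([(u-cx)/F,-(v-cy)/F,-1]); return (c+d*(z-c[2])/d[2])
def proj(f,p):
    F,cx,cy,V=cam(f); q=V[:3,:3]@np.array(p)+V[:3,3]; return np.array([cx+F*q[0]/-q[2],cy-F*q[1]/-q[2]])
def save(f,n,crop=None,s=1):
    im=f["color"][:,:,::-1]
    if crop: im=im[crop[1]:crop[3],crop[0]:crop[2]]
    cv2.imwrite("pics/"+n,cv2.resize(im,None,fx=s,fy=s,interpolation=cv2.INTER_CUBIC))
E
python3 - <<'E'
from h import *
import pickle
fs={}
for n in ["scene","top"]:
    f=grab_frame(n); fs[n]=f; save(f,n+".png",s=1.4)
    print(n,f.keys(),f["vfov"],f["cx"],f["cy"],np.round(f["view"],3).tolist())
pickle.dump(fs,open("fs.pkl","wb")); print(env.state())
E
```

```text
pics
scene dict_keys(['color', 'vfov', 'cx', 'cy', 'view']) 52.97666941830971 278.0080015086525 206.0771903214984 [[-0.116, 0.993, -0.017, 32.598], [-0.65, -0.063, 0.758, 299.808], [0.751, 0.099, 0.652, -1511.077], [0.0, 0.0, 0.0, 1.0]]
top dict_keys(['color', 'vfov', 'cx', 'cy', 'view']) 50.57122247584158 273.34817510305606 211.6599812727553 [[-0.022, -0.999, 0.026, 41.268], [0.991, -0.019, 0.129, -599.797], [-0.129, 0.029, 0.991, -816.183], [0.0, 0.0, 0.0, 1.0]]
{'time_s': 0.1, 'qpos': array([-7.09334692e+01,  1.83486741e+01,  8.96974854e+01, -2.19193423e-03,
        7.20441709e+01, -1.14567125e+00]), 'qvel': array([ 0.11451499, -0.08291189, -0.18218399, -0.01938308,  0.02770308,
       -0.02503712]), 'effort': array([ 1.02048340e-03, -4.13331056e+01, -2.32507968e+01,  7.27875531e-02,
        4.21243964e-02, -6.90245975e-05]), 'ee_pos': array([ 198.51039906, -539.18189484,  213.21045803]), 'ee_rot': array([-1.79909646e+02,  2.77586934e-04,  2.02128796e+01]), 'force': array([-0.16225144,  0.34053798,  0.87848018]), 'torque': array([ 0.01828938,  0.01435081, -0.03205766]), 'gripper_force': 0.0, 'gripper_width': 91.23595739341286}
```

View pics/top.png

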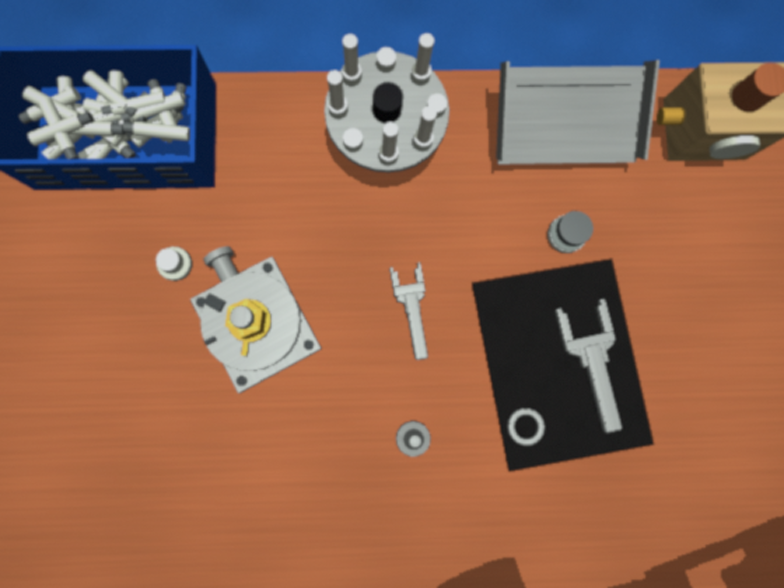

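View pics/scene.png

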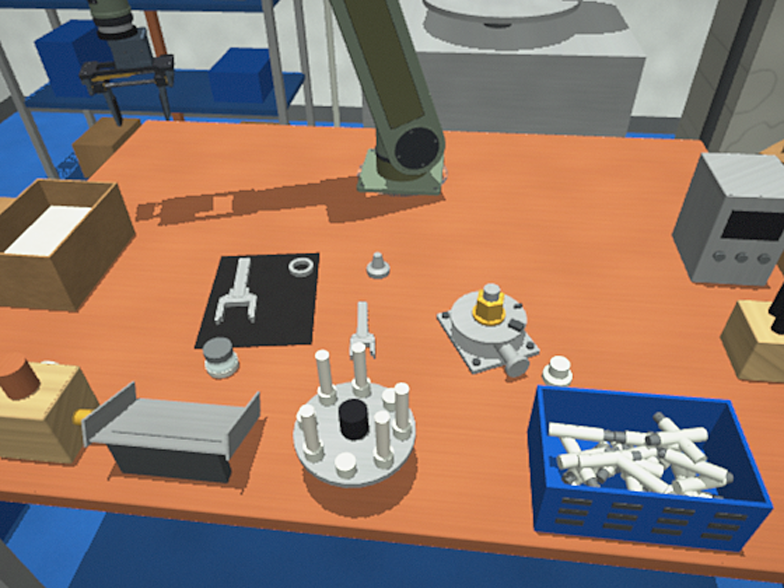

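```bash
python3 - <<'E'
from h import *
import pickle
fs=pickle.load(open("fs.pkl","rb")); t=fs["top"]; s=fs["scene"]
a=cv2.resize(t["color"][180:285,130:235,::-1],(400,400),interpolation=cv2.INTER_CUBIC)
b=cv2.resize(s["color"][195:275,305:400,::-1],(400,337),interpolation=cv2.INTER_CUBIC)
c=np.zeros((400,800,3),np.uint8); c[:,:400]=a; c[:337,400:]=b; cv2.imwrite("pics/valve.png",c)
im=t["color"].astype(int); hsv=cv2.cvtColor(t["color"],cv2.COLOR_RGB2HSV)
# mat: dark pixels
m=((im.max(2)<60)).astype(np.uint8); m[:,:330]=0; m[:175]=0; m[350:]=0
m=cv2.morphologyEx(m,cv2.MORPH_CLOSE,np.ones((3,3)))
cs,_=cv2.findContours(m,cv2.RETR_EXTERNAL,cv2.CHAIN_APPROX_NONE); k=max(cs,key=cv2.contourArea)
P=np.array([ray(t,u,v,4)[:2] for u,v in k[:,0]],np.float32); r=cv2.minAreaRect(P); print("mat",r,cv2.boxPoints(r).tolist())
g=((im.min(2)>90)&(hsv[:,:,1]<60)).astype(np.uint8)
n,l,st,ce=cv2.connectedComponentsWithStats(g)
for i in range(1,n):
    if st[i,4]>60:
        k=max(cv2.findContours((l==i).astype(np.uint8),cv2.RETR_EXTERNAL,cv2.CHAIN_APPROX_NONE)[0],key=len)
        P=np.array([ray(t,u,v,19)[:2] for u,v in k[:,0]],np.float32); r=cv2.minAreaRect(P)
        print(st[i],np.round(ce[i],1),np.round(r[0],1),np.round(r[1],1),round(r[2],1))
        if st[i,0]>390 and st[i,1]>190 and st[i,4]>800:
            for row in range(st[i,1],st[i,1]+st[i,3],6):
                x=np.where(l[row]==i)[0]; print(row,x.min(),x.max(),len(x),ray(t,(x.min()+x.max())/2,row,19)[:2].round(1))
E
```

```text
mat ((506.1200866699219, -222.9178466796875), (265.8844909667969, 206.07455444335938), 8.791369438171387) [[358.9918212890625, -141.40960693359375], [390.48760986328125, -345.06304931640625], [653.2483520507812, -304.42608642578125], [621.7525634765625, -100.77264404296875]]
[245  24  10  11  93] [249.6  29.3] [986.   69.4] [18.7 22.2] 89.2
[299  24  11  11  98] [304.3  29. ] [985.2 -44. ] [20.9 22.4] 88.3
[ 232   34   89   88 4923] [275.8  79.5] [878.1  17.5] [183.3 182.1] 20.4
[460  43  11  71 176] [465.   78.1] [ 875.2 -375.1] [  5.6 154.9] 78.9
[ 356   44  105   74 6737] [407.7  81.6] [ 868.3 -256.8] [219.3 157.8] 87.7
[  15   50  120   63 4318] [72.9 82.3] [878.7 425. ] [133.4 234.8] 5.6
[511  96  32  11 213] [527.1 100.5] [ 824.8 -498.7] [17.8 67.4] 5.1
[392 151  31  29 616] [407.7 164.6] [ 692.1 -243.3] [52.2 66. ] 25.6
[111 176  26  24 460] [123.4 187.5] [656.1 320.9] [47.3 47.3] 13.6
[ 136  176   93  104 4426] [181.3 229.3] [586.9 220.9] [193.7 137. ] 27.3
[279 188  26  69 760] [294.3 220.3] [581.  -12.7] [133.   44.2] 8.2
[ 397  214   47   95 1497] [425.2 258.7] [ 498.7 -267.5] [181.1  72.6] 10.8
214 428 431 4 [ 592.5 -281.2]
220 399 433 9 [ 581.1 -253.5]
226 399 435 14 [ 569.1 -254.7]
232 400 436 14 [ 557.2 -255.9]
238 401 438 19 [ 545.3 -258.1]
244 403 438 36 [ 533.5 -259.4]
250 405 433 29 [ 521.8 -255.6]
256 415 434 20 [ 509.9 -265.7]
262 420 432 13 [ 498.2 -267.9]
268 422 434 13 [ 486.5 -271.1]
274 424 435 12 [ 474.8 -273.2]
280 425 437 13 [ 463.2 -275.4]
286 427 438 12 [ 451.6 -277.5]
292 428 440 13 [ 440.1 -279.7]
298 430 442 13 [ 428.6 -282.8]
304 431 443 13 [ 417.1 -283.9]
[165 219  15  15 191] [171.9 225.9] [578.6 226.3] [27.7 27.1] 0.3
[363 292  26  26 336] [375.5 304.4] [ 419.2 -164.4] [48.8 47.3] 88.6
[283 301  24  25 415] [294.8 313.1] [407.   -7.8] [44.1 44.9] 88.5
```

View pics/valve.png

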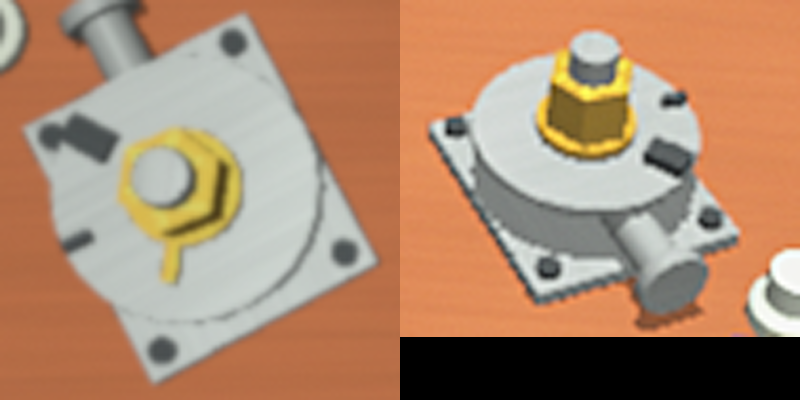

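```bash
python3 - <<'E'
from h import *
import pickle
fs=pickle.load(open("fs.pkl","rb")); t=fs["top"]; s=fs["scene"]
c=ray(t,171.9,225.9,113); print("axis",c)
# scene stub top centre ~ crop (595,45)
b=lambda x,y:(305+(x-400)*95/400,195+y*80/337)
print("axis scene",ray(s,*b(595,46),113))
for n,(x,y),z in [("pt",(171,280),59),("nar",(78,241),58),("stop",(91,139),60)]:
    p=ray(t,130+x*.2625,180+y*.2625,z); d=p-c; print(n,p,np.hypot(*d[:2]),np.degrees(np.arctan2(d[1],d[0])))
for n,(x,y),z in [("nar",(674,99),58),("stop",(668,156),60)]:
    p=ray(s,*b(x,y),z); d=p-c; print(n,p,np.hypot(*d[:2]),np.degrees(np.arctan2(d[1],d[0])))
# wrench in scene
im=s["color"].astype(int); hsv=cv2.cvtColor(s["color"],cv2.COLOR_RGB2HSV)
g=((im.min(2)>90)&(hsv[:,:,1]<60)).astype(np.uint8); g[:,:150]=0;g[:,200:]=0;g[:180]=0;g[235:]=0
k=max(cv2.findContours(g,cv2.RETR_EXTERNAL,cv2.CHAIN_APPROX_NONE)[0],key=len)
P=np.array([ray(s,u,v,17)[:2] for u,v in k[:,0]],np.float32); print(cv2.minAreaRect(P))
E
```

```text
axis [569.2408746  207.71714909 113.        ]
axis scene [572.58481023 208.84443884 113.        ]
pt [523.55089939 212.67446211  59.        ] 45.95811993013488 173.80769257044997
nar [543.3939339  257.83073503  58.        ] 56.386486309633575 117.28319637862043
stop [592.85663821 251.69979392  60.        ] 49.921712079754066 61.76715069975132
nar [550.97654276 259.93495516  58.        ] 55.319843529133365 109.27841284386514
stop [601.31231552 253.98709045  60.        ] 56.29817754742479 55.272710986641655
((504.8095397949219, -268.2638244628906), (194.06594848632812, 73.19866180419922), 11.700629234313965)
```

Emit:
{"op": "move_arm", "data": {
  "plan": [
    {"wz": -0.121},
    {"wz": -0.121},
    {"wz": -0.121},
    {"wz": -0.121},
    {"wz": -0.121},
    {"tx": 3.9,"ty": -0.59},
    {"tx": 3.9,"ty": -0.59},
    {"tx": 3.9,"ty": -0.59},
    {"tx": 3.9,"ty": -0.59},
    {"tx": 3.9,"ty": -0.59},
    {"tx": 3.9,"ty": -0.59},
    {"tx": 3.9,"ty": -0.59}
  ],
  "gripper": 9.12,
  "force": 40
}}

```text
schema error: expected keys tx, ty, tz, wx, wy, wz
```

Emit:
{"op": "move_arm", "data": {
  "plan": [
    {"tx": 3.9,"ty": -0.59},
    {"tx": 3.9,"ty": -0.59},
    {"tx": 3.9,"ty": -0.59},
    {"tx": 3.9,"ty": -0.59},
    {"tx": 3.9,"ty": -0.59},
    {"tx": 3.9,"ty": -0.59},
    {"tx": 3.9,"ty": -0.59},
    {"tx": 3.9,"ty": -0.59},
    {"tx": 3.9,"ty": -0.59},
    {"tx": 3.9,"ty": -0.59},
    {"tx": 3.9,"ty": -0.59},
    {"tx": 1.0}
  ]
}}

```text
schema error: expected keys tx, ty, tz, wx, wy, wz
```

```bash
cat >> h.py <<'E'
from scipy.spatial.transform import Rotation as Ro
def go(x,y,z,st=None):
    st=st or env.state(); R=Ro.from_euler("xyz",st["ee_rot"],degrees=True)
    print("tool shift cm",(R.inv().apply(np.array([x,y,z])-st["ee_pos"])/10).round(3))
def show():
    st=env.state()
    for k in ["time_s","ee_pos","ee_rot","force","torque","gripper_width","gripper_force","qpos"]: print(k,np.round(st[k],2))
    return st
E
python3 - <<'E'
from h import *
show(); go(569.5,208,214)
f=grab_frame("wrist"); save(f,"w1.png",s=1.4); import pickle; pickle.dump(f,open("w1.pkl","wb"))
print(f["vfov"],f["cx"],f["cy"],np.round(f["view"],3).tolist()); print(proj(f,[569.5,208,113]),proj(f,[543,258,58]),proj(f,[523.5,212.7,59]))
E
```

```text
time_s 0.1
ee_pos [ 198.51 -539.18  213.21]
ee_rot [-179.91    0.     20.21]
force [-0.16  0.34  0.88]
torque [ 0.02  0.01 -0.03]
gripper_width 91.24
gripper_force 0.0
qpos [-70.93  18.35  89.7   -0.    72.04  -1.15]
tool shift cm [ 6.0630e+01 -5.7299e+01  1.1000e-02]
68.48088742068359 284.4563038219327 209.55224166698397 [[0.345, -0.939, -0.001, -574.718], [0.902, 0.332, -0.277, 30.147], [0.26, 0.094, 0.961, -392.413], [0.0, 0.0, 0.0, 1.0]]
[-1241.0560177  -1337.23927667] [-851.20854916 -853.8265001 ] [-736.56706051 -747.51268043]
```

Emit:
{"op": "move_arm", "data": {
  "plan": [
    {"tx": 0,"ty": 0,"tz": 0,"wx": 0,"wy": 0,"wz": -0.121},
    {"tx": 0,"ty": 0,"tz": 0,"wx": 0,"wy": 0,"wz": -0.121},
    {"tx": 0,"ty": 0,"tz": 0,"wx": 0,"wy": 0,"wz": -0.121},
    {"tx": 0,"ty": 0,"tz": 0,"wx": 0,"wy": 0,"wz": -0.121},
    {"tx": 0,"ty": 0,"tz": 0,"wx": 0,"wy": 0,"wz": -0.121},
    {"tx": 3.9,"ty": -0.59,"tz": 0,"wx": 0,"wy": 0,"wz": 0},
    {"tx": 3.9,"ty": -0.59,"tz": 0,"wx": 0,"wy": 0,"wz": 0},
    {"tx": 3.9,"ty": -0.59,"tz": 0,"wx": 0,"wy": 0,"wz": 0},
    {"tx": 3.9,"ty": -0.59,"tz": 0,"wx": 0,"wy": 0,"wz": 0},
    {"tx": 3.9,"ty": -0.59,"tz": 0,"wx": 0,"wy": 0,"wz": 0},
    {"tx": 3.9,"ty": -0.59,"tz": 0,"wx": 0,"wy": 0,"wz": 0},
    {"tx": 3.9,"ty": -0.59,"tz": 0,"wx": 0,"wy": 0,"wz": 0}
  ],
  "gripper": 9.12,
  "force": 40
}}

```text
time_s: 1.15
ee_pos: [322.2, -290.7, 213.8]
ee_rot: [-180.0, -0.0, 54.8]
force: [0.8, -0.6, 0.3]
gripper_width: 91.3
gripper_force: 0.0
```

Emit:
{"op": "move_arm", "data": {
  "plan": [
    {"tx": 3.9,"ty": -0.59,"tz": 0,"wx": 0,"wy": 0,"wz": 0},
    {"tx": 3.9,"ty": -0.59,"tz": 0,"wx": 0,"wy": 0,"wz": 0},
    {"tx": 3.9,"ty": -0.59,"tz": 0,"wx": 0,"wy": 0,"wz": 0},
    {"tx": 3.9,"ty": -0.59,"tz": 0,"wx": 0,"wy": 0,"wz": 0},
    {"tx": 3.9,"ty": -0.59,"tz": 0,"wx": 0,"wy": 0,"wz": 0},
    {"tx": 3.9,"ty": -0.59,"tz": 0,"wx": 0,"wy": 0,"wz": 0},
    {"tx": 3.9,"ty": -0.59,"tz": 0,"wx": 0,"wy": 0,"wz": 0},
    {"tx": 3.9,"ty": -0.59,"tz": 0,"wx": 0,"wy": 0,"wz": 0},
    {"tx": 3.9,"ty": -0.59,"tz": 0,"wx": 0,"wy": 0,"wz": 0},
    {"tx": 3.9,"ty": -0.59,"tz": 0,"wx": 0,"wy": 0,"wz": 0},
    {"tx": 3.9,"ty": -0.59,"tz": 0,"wx": 0,"wy": 0,"wz": 0},
    {"tx": 0,"ty": 0,"tz": 0,"wx": 0,"wy": 0,"wz": 0}
  ]
}}

```text
time_s: 2.15
ee_pos: [518.4, 101.3, 213.4]
ee_rot: [-180.0, -0.2, 55.2]
force: [0.7, -0.6, 0.3]
gripper_width: 91.4
gripper_force: 0.0
```

```bash

python3 - <<'E'
from h import *
show(); go(569.5,208,214)
f=grab_frame("wrist"); save(f,"w1.png",s=1.4); import pickle; pickle.dump(f,open("w1.pkl","wb"))
print(np.round(f["view"],3).tolist()); print(proj(f,[569.5,208,113]),proj(f,[543,258,58]),proj(f,[523.5,212.7,59]))
E
```

```text
time_s 2.15
ee_pos [518.4  101.33 213.41]
ee_rot [-179.99   -0.22   55.17]
force [ 0.67 -0.55  0.33]
torque [-0.07 -0.08  0.03]
gripper_width 91.4
gripper_force 0.0
qpos [ 9.71 14.04 95.82  0.17 69.99 44.49]
tool shift cm [11.675 -1.898 -0.015]
[[0.821, -0.571, 0.0, -368.544], [0.55, 0.789, -0.273, -335.054], [0.156, 0.225, 0.962, -495.56], [0.0, 0.0, 0.0, 1.0]]
[259.87816484  72.91363976] [211.39875318  52.50353934] [224.15014266 105.35573313]
```

View pics/w1.png

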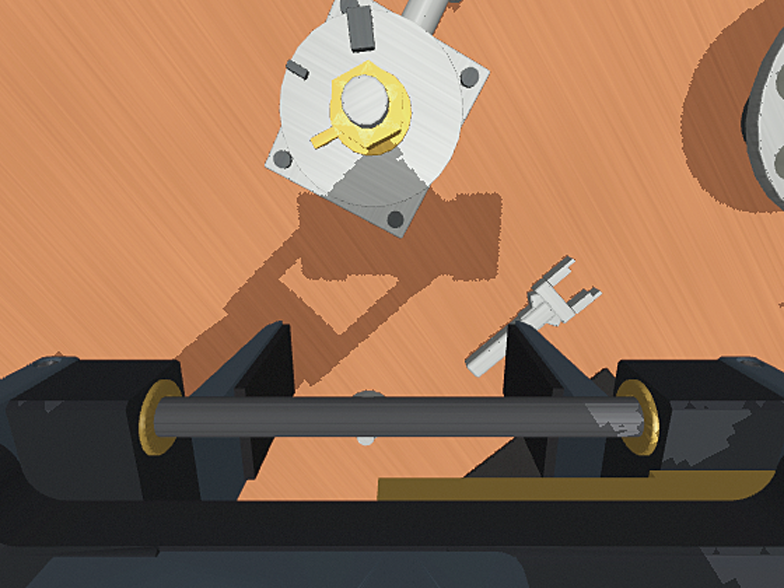

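```bash

python3 - <<'E'
from h import *
import pickle
f=pickle.load(open("w1.pkl","rb"))
hsv=cv2.cvtColor(f["color"],cv2.COLOR_RGB2HSV); y=((hsv[:,:,0]>20)&(hsv[:,:,0]<32)&(hsv[:,:,1]>100)).astype(np.uint8); y[130:]=0
k=max(cv2.findContours(y,cv2.RETR_EXTERNAL,cv2.CHAIN_APPROX_NONE)[0],key=len)
m=np.zeros_like(y); cv2.drawContours(m,[k],-1,1,-1); hole=((m==1)&(hsv[:,:,1]<60)).astype(np.uint8)
n,l,st,ce=cv2.connectedComponentsWithStats(hole); print(st,ce)
i=1+np.argmax(st[1:,4]); c=ray(f,*ce[i],113); print(c)
c=np.array([570,208,0])if 0 else c
for n,(u,v),z in [("tip",(313,145),59),("nar",(297,69),58),("stop",(361,28),60)]:
    p=ray(f,u/1.4,v/1.4,z); d=p-c; print(n,p.round(1),np.hypot(*d[:2]).round(1),np.degrees(np.arctan2(d[1],d[0])).round(1))
# pointer midline: 
ang=ray(f,313/1.4,145/1.4,59)-ray(f,333/1.4,133/1.4,59); print(np.degrees(np.arctan2(ang[1],ang[0])))
E
```

```text
[[     0      0    560    420 234200]
 [   244     53     34     39   1000]] [[279.58170367 210.08727156]
 [260.365       71.961     ]]
[570.24689334 208.35213964 113.        ]
tip [524.1 214.4  59. ] 46.6 172.6
nar [545.3 259.8  58. ] 57.2 115.8
stop [595.9 254.3  60. ] 52.6 60.8
174.0230972249819
```

Emit:
{"op": "move_arm", "data": {
  "plan": [
    {"tx": 0,"ty": 0,"tz": 0,"wx": 0,"wy": 0,"wz": 0.033},
    {"tx": 3.883,"ty": -0.75,"tz": 0,"wx": 0,"wy": 0,"wz": 0},
    {"tx": 3.883,"ty": -0.75,"tz": 0,"wx": 0,"wy": 0,"wz": 0},
    {"tx": 3.883,"ty": -0.75,"tz": 0,"wx": 0,"wy": 0,"wz": 0},
    {"tx": 0,"ty": 0,"tz": 0,"wx": 0,"wy": 0,"wz": 0},
    {"tx": 0,"ty": 0,"tz": 3.5,"wx": 0,"wy": 0,"wz": 0},
    {"tx": 0,"ty": 0,"tz": 3.5,"wx": 0,"wy": 0,"wz": 0},
    {"tx": 0,"ty": 0,"tz": 3.5,"wx": 0,"wy": 0,"wz": 0},
    {"tx": 0,"ty": 0,"tz": 3.0,"wx": 0,"wy": 0,"wz": 0},
    {"tx": 0,"ty": 0,"tz": 1.24,"wx": 0,"wy": 0,"wz": 0},
    {"tx": 0,"ty": 0,"tz": 0,"wx": 0,"wy": 0,"wz": 0},
    {"tx": 0,"ty": 0,"tz": 0,"wx": 0,"wy": 0,"wz": 0}
  ]
}}

```text
time_s: 3.2
ee_pos: [567.4, 200.9, 66.2]
ee_rot: [-180.0, 0.1, 52.9]
force: [0.7, 0.1, 1.0]
gripper_width: 91.1
gripper_force: 0.0
```

Emit:
{"op": "move_arm", "data": {
  "plan": [
    {"tx": 0,"ty": 0,"tz": 0,"wx": 0,"wy": 0,"wz": 0},
    {"tx": 0,"ty": 0,"tz": 0,"wx": 0,"wy": 0,"wz": 0},
    {"tx": 0,"ty": 0,"tz": 0,"wx": 0,"wy": 0,"wz": 0},
    {"tx": 0,"ty": 0,"tz": 0,"wx": 0,"wy": 0,"wz": 0},
    {"tx": 0,"ty": 0,"tz": 0,"wx": 0,"wy": 0,"wz": 0},
    {"tx": 0,"ty": 0,"tz": 0,"wx": 0,"wy": 0,"wz": 0},
    {"tx": 0,"ty": 0,"tz": 0,"wx": 0,"wy": 0,"wz": 0},
    {"tx": 0,"ty": 0,"tz": 0,"wx": 0,"wy": 0,"wz": 0}
  ],
  "gripper": 4.0,
  "force": 30
}}

```text
time_s: 3.87
ee_pos: [565.3, 204.2, 66.6]
ee_rot: [-179.6, 0.0, 52.8]
force: [-6.1, 5.7, 3.2]
gripper_width: 43.9
gripper_force: 30.0
```

```bash

python3 -c "
from h import *
show(); go(570,208.2,66)"
```

```text
time_s 3.87
ee_pos [565.3  204.17  66.65]
ee_rot [-1.7963e+02  3.0000e-02  5.2840e+01]
force [-6.07  5.72  3.2 ]
torque [ 1.1   1.2  -0.26]
gripper_width 43.87
gripper_force 29.96
qpos [18.6  27.83 97.43  0.35 54.97 55.56]
tool shift cm [0.606 0.132 0.063]
```

Emit:
{"op": "move_arm", "data": {
  "plan": [
    {"tx": 0,"ty": 0,"tz": 0,"wx": 0,"wy": 0,"wz": 0},
    {"tx": 0,"ty": 0,"tz": 0,"wx": 0,"wy": 0,"wz": 0},
    {"tx": 0,"ty": 0,"tz": 0,"wx": 0,"wy": 0,"wz": 0},
    {"tx": 0.73,"ty": -0.37,"tz": 0,"wx": 0,"wy": 0,"wz": 0},
    {"tx": 0,"ty": 0,"tz": 0,"wx": 0,"wy": 0,"wz": 0},
    {"tx": 0,"ty": 0,"tz": 0,"wx": 0,"wy": 0,"wz": 0}
  ],
  "gripper": 6.5
}}

```text
time_s: 4.37
ee_pos: [569.6, 210.7, 66.4]
ee_rot: [180.0, -0.0, 53.0]
force: [0.5, -0.0, 0.4]
gripper_width: 65.3
gripper_force: 0.0
```

Emit:
{"op": "move_arm", "data": {
  "plan": [
    {"tx": 0,"ty": 0,"tz": 0,"wx": 0,"wy": 0,"wz": 0},
    {"tx": 0,"ty": 0,"tz": 0,"wx": 0,"wy": 0,"wz": 0},
    {"tx": 0,"ty": 0,"tz": 0,"wx": 0,"wy": 0,"wz": 0},
    {"tx": 0,"ty": 0,"tz": 0,"wx": 0,"wy": 0,"wz": 0},
    {"tx": 0,"ty": 0,"tz": 0,"wx": 0,"wy": 0,"wz": 0},
    {"tx": 0,"ty": 0,"tz": 0,"wx": 0,"wy": 0,"wz": 0}
  ],
  "gripper": 4.0,
  "force": 40
}}

```text
time_s: 4.87
ee_pos: [569.6, 209.9, 66.5]
ee_rot: [180.0, -0.0, 53.0]
force: [1.4, -2.1, 0.0]
gripper_width: 44.2
gripper_force: 40.0
```

```bash

python3 -c "
from h import *
show(); go(570,208.2,66)"
```

```text
time_s 4.87
ee_pos [569.64 209.91  66.52]
ee_rot [179.96  -0.    52.96]
force [ 1.43 -2.14  0.01]
torque [-0.26 -0.24 -0.24]
gripper_width 44.22
gripper_force 40.0
qpos [ 1.916e+01  2.819e+01  9.678e+01 -4.000e-02  5.500e+01  5.623e+01]
tool shift cm [-0.115  0.132  0.052]
```

Emit:
{"op": "move_arm", "data": {
  "plan": [
    {"tx": 0,"ty": 0,"tz": 0,"wx": 0,"wy": 0,"wz": 0.1},
    {"tx": 0,"ty": 0,"tz": 0,"wx": 0,"wy": 0,"wz": 0.1},
    {"tx": 0,"ty": 0,"tz": 0,"wx": 0,"wy": 0,"wz": 0.1},
    {"tx": 0,"ty": 0,"tz": 0,"wx": 0,"wy": 0,"wz": 0.1},
    {"tx": 0,"ty": 0,"tz": 0,"wx": 0,"wy": 0,"wz": 0.1},
    {"tx": 0,"ty": 0,"tz": 0,"wx": 0,"wy": 0,"wz": 0.1},
    {"tx": 0,"ty": 0,"tz": 0,"wx": 0,"wy": 0,"wz": 0.1},
    {"tx": 0,"ty": 0,"tz": 0,"wx": 0,"wy": 0,"wz": 0.1},
    {"tx": 0,"ty": 0,"tz": 0,"wx": 0,"wy": 0,"wz": 0.1},
    {"tx": 0,"ty": 0,"tz": 0,"wx": 0,"wy": 0,"wz": 0.1},
    {"tx": 0,"ty": 0,"tz": 0,"wx": 0,"wy": 0,"wz": 0},
    {"tx": 0,"ty": 0,"tz": 0,"wx": 0,"wy": 0,"wz": 0}
  ]
}}

```text
time_s: 5.87
ee_pos: [570.0, 209.1, 66.5]
ee_rot: [179.9, -0.1, -4.3]
force: [2.8, -5.1, -1.2]
gripper_width: 44.2
gripper_force: 40.0
```

```bash

python3 -c "
from h import *
show(); go(570,208.2,66)"
```

```text
time_s 5.87
ee_pos [570.02 209.08  66.52]
ee_rot [ 1.7991e+02 -8.0000e-02 -4.3400e+00]
force [ 2.83 -5.06 -1.15]
torque [-0.53 -0.38 -0.39]
gripper_width 44.18
gripper_force 40.0
qpos [ 19.12  28.19  96.78  -0.14  54.99 113.54]
tool shift cm [0.005 0.088 0.053]
```

Emit:
{"op": "move_arm", "data": {
  "plan": [
    {"tx": 0,"ty": 0,"tz": 0,"wx": 0,"wy": 0,"wz": 0},
    {"tx": 0,"ty": 0,"tz": 0,"wx": 0,"wy": 0,"wz": 0},
    {"tx": 0,"ty": 0,"tz": 0,"wx": 0,"wy": 0,"wz": 0},
    {"tx": 0,"ty": 0,"tz": 0,"wx": 0,"wy": 0,"wz": 0},
    {"tx": 0,"ty": 0,"tz": -3.5,"wx": 0,"wy": 0,"wz": 0},
    {"tx": 0,"ty": 0,"tz": -3.5,"wx": 0,"wy": 0,"wz": 0},
    {"tx": 0,"ty": 0,"tz": -3.5,"wx": 0,"wy": 0,"wz": 0},
    {"tx": 0,"ty": 0,"tz": -3.5,"wx": 0,"wy": 0,"wz": 0},
    {"tx": -3.9,"ty": 0,"tz": 0,"wx": 0,"wy": 0,"wz": 0},
    {"tx": -3.9,"ty": 0,"tz": 0,"wx": 0,"wy": 0,"wz": 0},
    {"tx": -3.9,"ty": 0,"tz": 0,"wx": 0,"wy": 0,"wz": 0},
    {"tx": 0,"ty": 0,"tz": 0,"wx": 0,"wy": 0,"wz": 0}
  ],
  "gripper": 9.12
}}

```text
time_s: 6.87
ee_pos: [445.0, 218.4, 206.2]
ee_rot: [179.9, 0.4, -4.2]
force: [-0.6, -0.9, 0.3]
gripper_width: 91.6
gripper_force: 0.0
```

```bash

python3 - <<'E'
from h import *
import pickle
show(); f=grab_frame("wrist"); pickle.dump(f,open("w2.pkl","wb"))
u,v=proj(f,[569.3,209.1,60]).astype(int); print(u,v)
x0,y0=max(0,u-100),max(0,v-90); print(x0,y0); save(f,"w2.png",(x0,y0,x0+200,y0+150),4)
E
```

```text
time_s 6.87
ee_pos [445.03 218.44 206.23]
ee_rot [179.9    0.39  -4.17]
force [-0.56 -0.93  0.26]
torque [-0.03  0.04 -0.  ]
gripper_width 91.61
gripper_force 0.0
qpos [2.4750e+01 1.1690e+01 1.0006e+02 1.0000e-01 6.8640e+01 1.1888e+02]
284 69
184 0
```

View pics/w2.png

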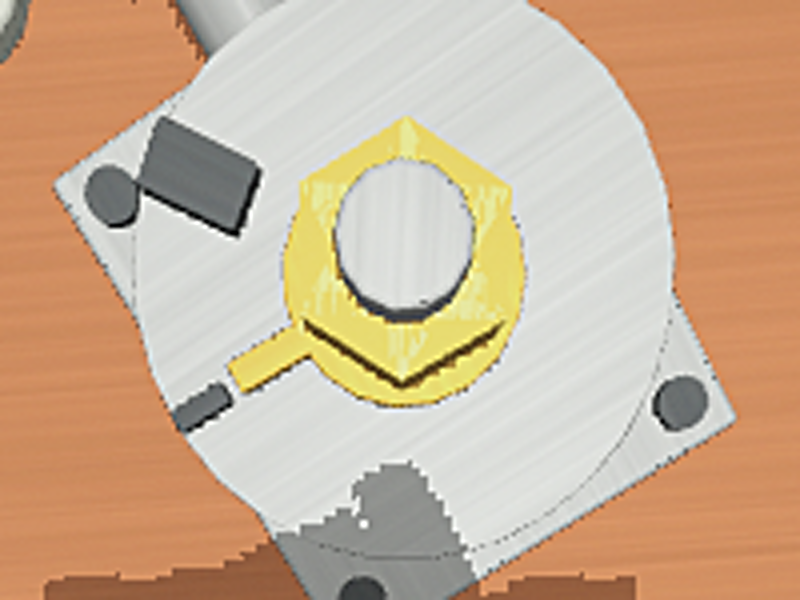

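Emit:
{"op": "move_arm", "data": {
  "plan": [
    {"tx": 0,"ty": 0,"tz": 0,"wx": 0,"wy": 0,"wz": -0.088},
    {"tx": 0,"ty": 0,"tz": 0,"wx": 0,"wy": 0,"wz": -0.088},
    {"tx": 0,"ty": 0,"tz": 0,"wx": 0,"wy": 0,"wz": -0.088},
    {"tx": -1.25,"ty": 3.48,"tz": 0,"wx": 0,"wy": 0,"wz": 0},
    {"tx": -1.25,"ty": 3.48,"tz": 0,"wx": 0,"wy": 0,"wz": 0},
    {"tx": -1.25,"ty": 3.48,"tz": 0,"wx": 0,"wy": 0,"wz": 0},
    {"tx": -1.25,"ty": 3.48,"tz": 0,"wx": 0,"wy": 0,"wz": 0},
    {"tx": -1.25,"ty": 3.48,"tz": 0,"wx": 0,"wy": 0,"wz": 0},
    {"tx": -1.25,"ty": 3.48,"tz": 0,"wx": 0,"wy": 0,"wz": 0},
    {"tx": -1.25,"ty": 3.48,"tz": 0,"wx": 0,"wy": 0,"wz": 0},
    {"tx": -1.25,"ty": 3.48,"tz": 0,"wx": 0,"wy": 0,"wz": 0},
    {"tx": -1.25,"ty": 3.48,"tz": 0,"wx": 0,"wy": 0,"wz": 0}
  ]
}}

```text
time_s: 7.92
ee_pos: [401.3, -111.8, 207.0]
ee_rot: [180.0, -0.1, 10.8]
force: [1.1, -0.5, -0.6]
gripper_width: 91.2
gripper_force: 0.0
```

Emit:
{"op": "move_arm", "data": {
  "plan": [
    {"tx": -1.25,"ty": 3.48,"tz": 0,"wx": 0,"wy": 0,"wz": 0},
    {"tx": -1.25,"ty": 3.48,"tz": 0,"wx": 0,"wy": 0,"wz": 0},
    {"tx": -1.25,"ty": 3.48,"tz": 0,"wx": 0,"wy": 0,"wz": 0},
    {"tx": -1.25,"ty": 3.48,"tz": 0,"wx": 0,"wy": 0,"wz": 0},
    {"tx": -1.25,"ty": 3.48,"tz": 0,"wx": 0,"wy": 0,"wz": 0},
    {"tx": 0,"ty": 0,"tz": 0,"wx": 0,"wy": 0,"wz": 0},
    {"tx": 0,"ty": 0,"tz": 0,"wx": 0,"wy": 0,"wz": 0}
  ]
}}

```text
time_s: 8.5
ee_pos: [372.3, -294.5, 206.3]
ee_rot: [180.0, -0.0, 10.6]
force: [-0.0, 0.2, -0.3]
gripper_width: 91.4
gripper_force: 0.0
```

```bash

python3 - <<'E'
from h import *
import pickle
f=pickle.load(open("w2.pkl","rb")); print("axis",ray(f,184+405/4,230/4,113))
show(); f=grab_frame("wrist"); pickle.dump(f,open("w3.pkl","wb")); save(f,"w3.png",s=1.4)
print(proj(f,[481.4,-271.2,20]),proj(f,[568,-254,18]))
im=f["color"].astype(int); hsv=cv2.cvtColor(f["color"],cv2.COLOR_RGB2HSV)
g=((im.min(2)>140)&(hsv[:,:,1]<60)).astype(np.uint8)
n,l,st,ce=cv2.connectedComponentsWithStats(g)
for i in range(1,n):
    if st[i,4]>800:
        k=max(cv2.findContours((l==i).astype(np.uint8),cv2.RETR_EXTERNAL,cv2.CHAIN_APPROX_NONE)[0],key=len)
        P=np.array([ray(f,u,v,19)[:2] for u,v in k[:,0]],np.float32); r=cv2.minAreaRect(P); print(st[i],r)
E
```

```text
axis [570.86707429 208.4676337  113.        ]
time_s 8.5
ee_pos [ 372.3  -294.47  206.35]
ee_rot [ 1.80e+02 -2.00e-02  1.06e+01]
force [-0.02  0.24 -0.27]
torque [ 0.05 -0.04  0.02]
gripper_width 91.38
gripper_force 0.0
qpos [-3.9740e+01  9.5700e+00  1.0278e+02  1.0000e-02  6.7640e+01  3.9660e+01]
[281.56306206  90.07569895] [280.36664922  -2.8410515 ]
[ 247    0   69  157 4212] ((489.3042297363281, -270.9400939941406), (157.17808532714844, 69.95216369628906), 12.153042793273926)
[ 21  93  43  43 875] ((407.9674072265625, -15.241720199584961), (44.70774841308594, 43.543331146240234), 11.45230484008789)
```

View pics/w3.png

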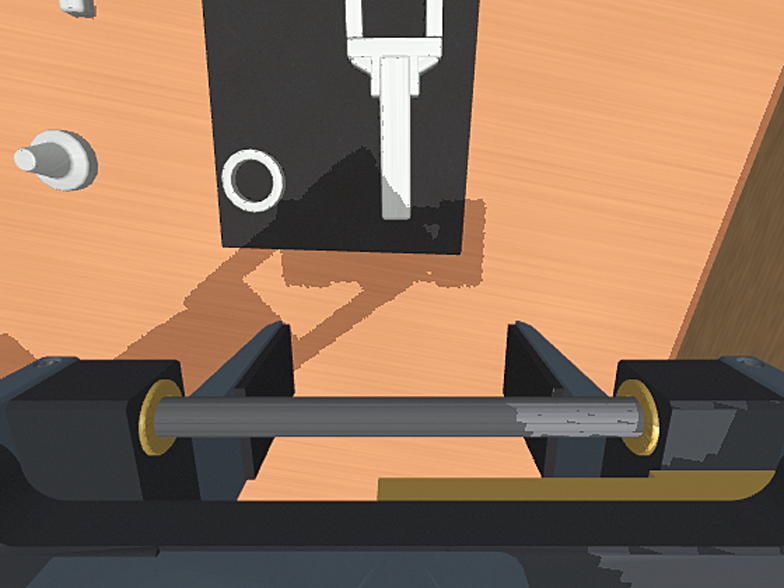

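```bash

python3 - <<'E'
from h import *
import pickle
f=pickle.load(open("w3.pkl","rb"))
im=f["color"].astype(int); hsv=cv2.cvtColor(f["color"],cv2.COLOR_RGB2HSV)
g=(im.min(2)>75)&(hsv[:,:,1]<60)
L=[]
for r in range(72,150,6):
    x=np.where(g[r,255:310])[0]+255
    a=ray(f,x.min()-.5,r,20);b=ray(f,x.max()+.5,r,20); L.append((a+b)[:2]/2); print(r,x.min(),x.max(),L[-1].round(1),np.hypot(*(a-b)[:2]).round(1))
L=np.array(L); p=np.polyfit(L[:,0],L[:,1],1); print(np.degrees(np.arctan(p[0])),np.polyval(p,481.4))
print([ (r,im[r,283].tolist()) for r in range(144,160)])
for r in (147,148,156.5): print(r,ray(f,283,r,20),ray(f,283,r,4))
E
```

```text
72 271 292 [ 499.2 -267.9] 23.5
78 271 292 [ 493.3 -268.9] 23.6
84 271 292 [ 487.4 -270. ] 23.8
90 272 292 [ 481.6 -271.7] 22.8
96 272 292 [ 475.5 -272.8] 22.9
102 272 292 [ 469.4 -273.9] 23.0
108 272 292 [ 463.3 -275. ] 23.1
114 272 292 [ 457.1 -276.2] 23.3
120 272 292 [ 450.8 -277.3] 23.4
126 272 292 [ 444.5 -278.5] 23.5
132 272 292 [ 438.1 -279.7] 23.6
138 273 293 [ 431.8 -282. ] 23.8
144 273 293 [ 425.2 -283.2] 23.9
11.488876380965838 -271.3878486968738
[(144, [167, 169, 165]), (145, [166, 167, 165]), (146, [165, 168, 165]), (147, [166, 169, 164]), (148, [166, 168, 166]), (149, [168, 169, 166]), (150, [166, 168, 165]), (151, [166, 169, 164]), (152, [166, 168, 165]), (153, [166, 168, 165]), (154, [172, 174, 170]), (155, [153, 155, 152]), (156, [135, 137, 135]), (157, [38, 37, 37]), (158, [36, 37, 35]), (159, [41, 37, 38])]
147 [ 421.93864757 -283.81761216   20.        ] [ 420.66128027 -283.98497966    4.        ]
148 [ 420.83540688 -284.02227809   20.        ] [ 419.50870484 -284.19879785    4.        ]
156.5 [ 411.37867294 -285.77662896   20.        ] [ 409.62908449 -286.03159982    4.        ]
```

Emit:
{"op": "move_arm", "data": {
  "plan": [
    {"tx": 0,"ty": 0,"tz": 0,"wx": 0,"wy": 0,"wz": -0.014},
    {"tx": 2.8,"ty": -0.03,"tz": 0,"wx": 0,"wy": 0,"wz": 0},
    {"tx": 2.8,"ty": -0.03,"tz": 0,"wx": 0,"wy": 0,"wz": 0},
    {"tx": 2.8,"ty": -0.03,"tz": 0,"wx": 0,"wy": 0,"wz": 0},
    {"tx": 2.8,"ty": -0.01,"tz": 0,"wx": 0,"wy": 0,"wz": 0},
    {"tx": 0,"ty": 0,"tz": 3.65,"wx": 0,"wy": 0,"wz": 0},
    {"tx": 0,"ty": 0,"tz": 3.65,"wx": 0,"wy": 0,"wz": 0},
    {"tx": 0,"ty": 0,"tz": 3.65,"wx": 0,"wy": 0,"wz": 0},
    {"tx": 0,"ty": 0,"tz": 3.65,"wx": 0,"wy": 0,"wz": 0},
    {"tx": 0,"ty": 0,"tz": 0,"wx": 0,"wy": 0,"wz": 0},
    {"tx": 0,"ty": 0,"tz": 0,"wx": 0,"wy": 0,"wz": 0}
  ]
}}

```text
time_s: 9.47
ee_pos: [481.2, -267.0, 59.7]
ee_rot: [-179.8, 0.2, 11.8]
force: [0.7, -1.1, 0.6]
gripper_width: 91.4
gripper_force: 0.0
```

```bash

python3 -c "
from h import *
show(); go(482,-271.3,6)"
```

```text
time_s 9.47
ee_pos [ 481.17 -267.01   59.73]
ee_rot [-1.7985e+02  1.6000e-01  1.1750e+01]
force [ 0.66 -1.05  0.58]
torque [-0.   -0.03 -0.01]
gripper_width 91.45
gripper_force 0.0
qpos [-3.0230e+01  2.4440e+01  1.0488e+02  1.0000e-02  5.0900e+01  4.8020e+01]
tool shift cm [0.009 0.451 5.372]
```

Emit:
{"op": "move_arm", "data": {
  "plan": [
    {"tx": 0.02,"ty": 0.44,"tz": 1.5,"wx": 0,"wy": 0,"wz": 0.005},
    {"tx": 0,"ty": 0,"tz": 2.0,"wx": 0,"wy": 0,"wz": 0},
    {"tx": 0,"ty": 0,"tz": 1.3,"wx": 0,"wy": 0,"wz": 0},
    {"tx": 0,"ty": 0,"tz": 0.54,"wx": 0,"wy": 0,"wz": 0},
    {"tx": 0,"ty": 0,"tz": 0,"wx": 0,"wy": 0,"wz": 0},
    {"tx": 0,"ty": 0,"tz": 0,"wx": 0,"wy": 0,"wz": 0}
  ]
}}

```text
time_s: 9.97
ee_pos: [484.2, -273.6, 9.2]
ee_rot: [179.9, -0.2, 11.4]
force: [0.5, -0.3, 0.3]
gripper_width: 90.9
gripper_force: 0.0
```

Emit:
{"op": "move_arm", "data": {
  "plan": [
    {"tx": 0,"ty": 0,"tz": 0,"wx": 0,"wy": 0,"wz": 0},
    {"tx": 0,"ty": 0,"tz": 0,"wx": 0,"wy": 0,"wz": 0},
    {"tx": 0,"ty": 0,"tz": 0,"wx": 0,"wy": 0,"wz": 0},
    {"tx": 0,"ty": 0,"tz": 0,"wx": 0,"wy": 0,"wz": 0},
    {"tx": 0,"ty": 0,"tz": 0,"wx": 0,"wy": 0,"wz": 0},
    {"tx": 0,"ty": 0,"tz": 0,"wx": 0,"wy": 0,"wz": 0},
    {"tx": 0,"ty": 0,"tz": 0,"wx": 0,"wy": 0,"wz": 0},
    {"tx": 0,"ty": 0,"tz": 0,"wx": 0,"wy": 0,"wz": 0},
    {"tx": 0,"ty": 0,"tz": 0,"wx": 0,"wy": 0,"wz": 0}
  ],
  "gripper": 1.5,
  "force": 58
}}

```text
time_s: 10.72
ee_pos: [482.7, -273.0, 7.1]
ee_rot: [180.0, 0.0, 11.3]
force: [-0.5, -0.4, 0.4]
gripper_width: 34.1
gripper_force: 0.0
```

```bash

python3 -c "
from h import *
show(); go(482,-271.3,6)"
```

```text
time_s 10.72
ee_pos [ 482.74 -273.04    7.1 ]
ee_rot [180.     0.    11.33]
force [-0.46 -0.44  0.44]
torque [ 0.05 -0.02 -0.03]
gripper_width 34.07
gripper_force 0.0
qpos [-3.0680e+01  2.8550e+01  1.0743e+02 -1.0000e-02  4.4020e+01  4.7990e+01]
tool shift cm [-0.038 -0.185  0.11 ]
```

Emit:
{"op": "move_arm", "data": {
  "plan": [
    {"tx": 0,"ty": -0.17,"tz": 0.1,"wx": 0,"wy": 0,"wz": 0},
    {"tx": 0,"ty": 0,"tz": 0,"wx": 0,"wy": 0,"wz": 0},
    {"tx": 0,"ty": 0,"tz": 0,"wx": 0,"wy": 0,"wz": 0},
    {"tx": 0,"ty": 0,"tz": 0,"wx": 0,"wy": 0,"wz": 0},
    {"tx": 0,"ty": 0,"tz": 0,"wx": 0,"wy": 0,"wz": 0}
  ]
}}

```text
time_s: 11.13
ee_pos: [482.2, -271.2, 5.9]
ee_rot: [-180.0, 0.0, 11.3]
force: [0.0, 0.1, -1.5]
gripper_width: 23.4
gripper_force: 58.0
```

```bash

python3 -c "
from h import *
show()"
```

```text
time_s 11.13
ee_pos [ 482.23 -271.15    5.94]
ee_rot [-1.7997e+02  2.0000e-02  1.1340e+01]
force [ 0.03  0.15 -1.48]
torque [ 0.05 -0.06 -0.01]
gripper_width 23.44
gripper_force 58.0
qpos [-30.54  28.56 107.65   0.    43.82  48.12]
```

Emit:
{"op": "move_arm", "data": {
  "plan": [
    {"tx": 0,"ty": 0,"tz": -1.4,"wx": 0,"wy": 0,"wz": 0},
    {"tx": 0,"ty": 0,"tz": -2.5,"wx": 0,"wy": 0,"wz": 0},
    {"tx": 0,"ty": 0,"tz": -3.5,"wx": 0,"wy": 0,"wz": 0},
    {"tx": 0,"ty": 0,"tz": -3.5,"wx": 0,"wy": 0,"wz": 0},
    {"tx": 0,"ty": 0,"tz": -2.5,"wx": 0,"wy": 0,"wz": 0},
    {"tx": 0,"ty": 0,"tz": -1.0,"wx": 0,"wy": 0,"wz": 0},
    {"tx": 0,"ty": 0,"tz": 0,"wx": 0,"wy": 0,"wz": 0}
  ]
}}

```text
time_s: 11.72
ee_pos: [483.5, -272.1, 152.2]
ee_rot: [179.8, -0.2, 11.3]
force: [1.1, 0.4, -4.0]
gripper_width: 23.4
gripper_force: 58.0
```

Emit:
{"op": "move_arm", "data": {
  "plan": [
    {"tx": 0,"ty": 0,"tz": 0,"wx": 0,"wy": 0,"wz": -0.05},
    {"tx": 0,"ty": 0,"tz": 0,"wx": 0,"wy": 0,"wz": -0.1},
    {"tx": 0,"ty": 0,"tz": 0,"wx": 0,"wy": 0,"wz": -0.1},
    {"tx": 0,"ty": 0,"tz": 0,"wx": 0,"wy": 0,"wz": -0.1},
    {"tx": 0,"ty": 0,"tz": 0,"wx": 0,"wy": 0,"wz": -0.1},
    {"tx": 0,"ty": 0,"tz": 0,"wx": 0,"wy": 0,"wz": -0.1},
    {"tx": 0,"ty": 0,"tz": 0,"wx": 0,"wy": 0,"wz": -0.1},
    {"tx": 0,"ty": 0,"tz": 0,"wx": 0,"wy": 0,"wz": -0.08},
    {"tx": 0,"ty": 0,"tz": 0,"wx": 0,"wy": 0,"wz": -0.045},
    {"tx": 0,"ty": 0,"tz": 0,"wx": 0,"wy": 0,"wz": 0}
  ]
}}

```text
time_s: 12.55
ee_pos: [480.9, -270.6, 147.2]
ee_rot: [-179.7, 0.0, 55.8]
force: [0.9, -0.5, -3.1]
gripper_width: 23.7
gripper_force: 58.0
```

```bash

python3 -c "
from h import *
show(); go(517,132.7,150)"
```

```text
time_s 12.55
ee_pos [ 480.92 -270.56  147.23]
ee_rot [-1.7969e+02  3.0000e-02  5.5780e+01]
force [ 0.9  -0.51 -3.11]
torque [-0.08  0.03  0.02]
gripper_width 23.71
gripper_force 57.99
qpos [-3.055e+01  1.933e+01  9.833e+01 -2.000e-02  6.266e+01  3.680e+00]
tool shift cm [ 35.374 -19.696  -0.191]
```

Emit:
{"op": "move_arm", "data": {
  "plan": [
    {"tx": 1.77,"ty": -0.99,"tz": 0,"wx": 0,"wy": 0,"wz": 0},
    {"tx": 3.0,"ty": -1.67,"tz": 0,"wx": 0,"wy": 0,"wz": 0},
    {"tx": 3.0,"ty": -1.67,"tz": 0,"wx": 0,"wy": 0,"wz": 0},
    {"tx": 3.0,"ty": -1.67,"tz": 0,"wx": 0,"wy": 0,"wz": 0},
    {"tx": 3.0,"ty": -1.67,"tz": 0,"wx": 0,"wy": 0,"wz": 0},
    {"tx": 3.0,"ty": -1.67,"tz": 0,"wx": 0,"wy": 0,"wz": 0},
    {"tx": 3.0,"ty": -1.67,"tz": 0,"wx": 0,"wy": 0,"wz": 0},
    {"tx": 3.0,"ty": -1.67,"tz": 0,"wx": 0,"wy": 0,"wz": 0},
    {"tx": 3.0,"ty": -1.67,"tz": 0,"wx": 0,"wy": 0,"wz": 0},
    {"tx": 3.0,"ty": -1.67,"tz": 0,"wx": 0,"wy": 0,"wz": 0},
    {"tx": 3.0,"ty": -1.67,"tz": 0,"wx": 0,"wy": 0,"wz": 0},
    {"tx": 2.4,"ty": -1.34,"tz": 0,"wx": 0,"wy": 0,"wz": 0}
  ]
}}

```text
time_s: 13.55
ee_pos: [516.4, 120.4, 148.2]
ee_rot: [-179.9, 0.1, 55.7]
force: [0.6, -1.0, -3.2]
gripper_width: 23.6
gripper_force: 58.0
```

Emit:
{"op": "move_arm", "data": {
  "plan": [
    {"tx": 1.2,"ty": -0.67,"tz": 0,"wx": 0,"wy": 0,"wz": 0},
    {"tx": 0,"ty": 0,"tz": 0,"wx": 0,"wy": 0,"wz": 0},
    {"tx": 0,"ty": 0,"tz": 0,"wx": 0,"wy": 0,"wz": 0},
    {"tx": 0,"ty": 0,"tz": 0,"wx": 0,"wy": 0,"wz": 0},
    {"tx": 0,"ty": 0,"tz": 0,"wx": 0,"wy": 0,"wz": 0}
  ]
}}

```text
time_s: 13.97
ee_pos: [518.4, 130.5, 149.6]
ee_rot: [-180.0, 0.1, 55.6]
force: [0.3, -0.5, -2.7]
gripper_width: 23.3
gripper_force: 58.0
```

```bash

python3 - <<'E'
from h import *
import pickle
show(); go(517,132.7,150)
f=grab_frame("wrist"); pickle.dump(f,open("w4.pkl","wb")); save(f,"w4.png",s=1.4)
E
```

```text
time_s 13.97
ee_pos [518.37 130.48 149.64]
ee_rot [-1.7997e+02  8.0000e-02  5.5640e+01]
force [ 0.26 -0.55 -2.67]
torque [-0.11 -0.01 -0.01]
gripper_width 23.34
gripper_force 58.0
qpos [ 1.2920e+01  1.7620e+01  1.0054e+02 -4.0000e-02  6.1910e+01  4.7300e+01]
tool shift cm [ 0.106 -0.238 -0.036]
```

View pics/w4.png

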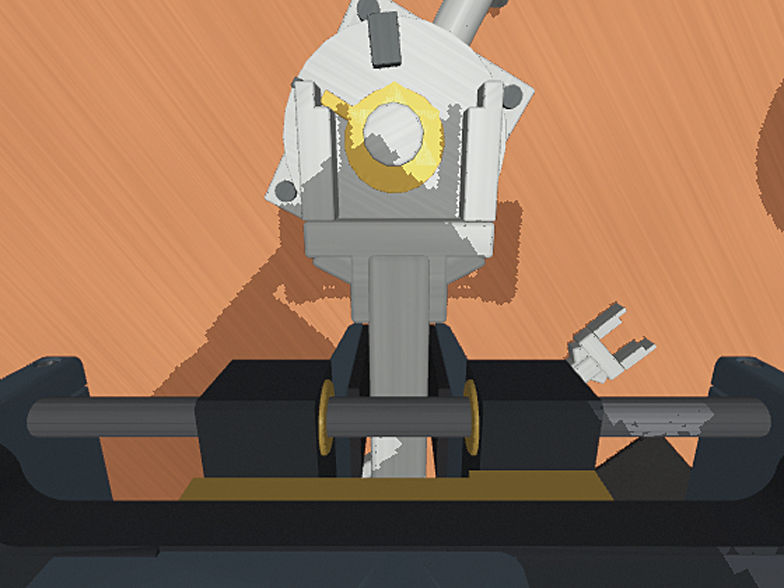

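Emit:
{"op": "move_arm", "data": {
  "plan": [
    {"tx": 0.1,"ty": -0.23,"tz": 0,"wx": 0,"wy": 0,"wz": 0},
    {"tx": 0,"ty": 0,"tz": 0,"wx": 0,"wy": 0,"wz": 0},
    {"tx": 0,"ty": 0,"tz": 1.5,"wx": 0,"wy": 0,"wz": 0},
    {"tx": 0,"ty": 0,"tz": 2.0,"wx": 0,"wy": 0,"wz": 0},
    {"tx": 0,"ty": 0,"tz": 1.2,"wx": 0,"wy": 0,"wz": 0},
    {"tx": 0,"ty": 0,"tz": 0,"wx": 0,"wy": 0,"wz": 0},
    {"tx": 0,"ty": 0,"tz": 0,"wx": 0,"wy": 0,"wz": 0},
    {"tx": 0,"ty": 0,"tz": 0,"wx": 0,"wy": 0,"wz": 0},
    {"tx": 0,"ty": 0,"tz": 0,"wx": 0,"wy": 0,"wz": 0}
  ]
}}

```text
time_s: 14.77
ee_pos: [518.3, 134.1, 104.3]
ee_rot: [179.9, -0.1, 55.7]
force: [-0.6, 0.2, -2.7]
gripper_width: 23.6
gripper_force: 58.0
```

```bash

python3 - <<'E'
from h import *
import pickle
show(); go(517,132.7,74)
f=grab_frame("wrist"); save(f,"w5.png",(170,10,400,180),3.4)
E
```

```text
time_s 14.77
ee_pos [518.33 134.13 104.31]
ee_rot [ 1.799e+02 -1.000e-01  5.573e+01]
force [-0.64  0.21 -2.67]
torque [-0.06 -0.03 -0.  ]
gripper_width 23.58
gripper_force 58.0
qpos [ 1.3280e+01  2.0180e+01  1.0412e+02 -1.0000e-02  5.5560e+01  4.7560e+01]
tool shift cm [-0.199 -0.035  3.03 ]
```

View pics/w5.png

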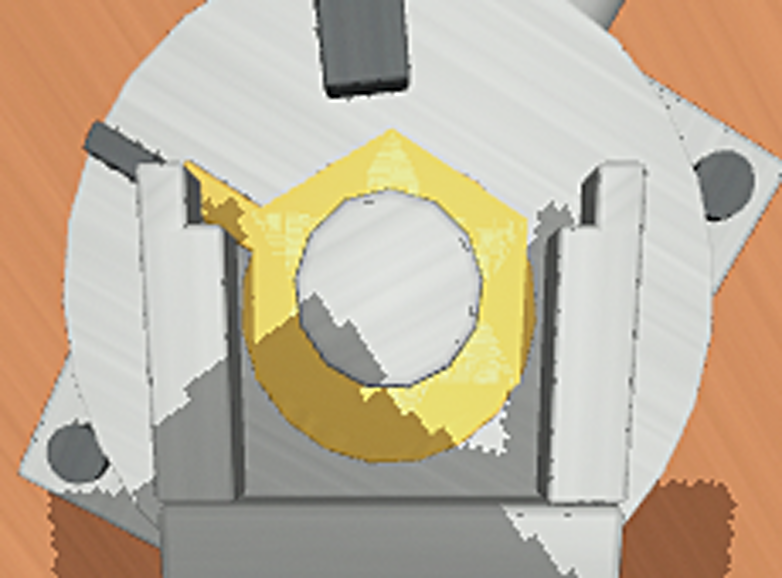

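Emit:
{"op": "move_arm", "data": {
  "plan": [
    {"tx": -0.2,"ty": -0.02,"tz": 0,"wx": 0,"wy": 0,"wz": 0},
    {"tx": 0,"ty": 0,"tz": 0,"wx": 0,"wy": 0,"wz": 0},
    {"tx": 0,"ty": 0,"tz": 0.6,"wx": 0,"wy": 0,"wz": 0},
    {"tx": 0,"ty": 0,"tz": 0.6,"wx": 0,"wy": 0,"wz": 0},
    {"tx": 0,"ty": 0,"tz": 0.4,"wx": 0,"wy": 0,"wz": 0},
    {"tx": 0,"ty": 0,"tz": 0,"wx": 0,"wy": 0,"wz": 0},
    {"tx": 0,"ty": 0,"tz": 0,"wx": 0,"wy": 0,"wz": 0}
  ]
}}

```text
time_s: 15.4
ee_pos: [515.8, 132.4, 86.5]
ee_rot: [-180.0, 0.1, 55.7]
force: [1.1, 0.7, -2.6]
gripper_width: 23.5
gripper_force: 58.0
```

Emit:
{"op": "move_arm", "data": {
  "plan": [
    {"tx": 0,"ty": 0,"tz": 0.5,"wx": 0,"wy": 0,"wz": 0},
    {"tx": 0,"ty": 0,"tz": 0.5,"wx": 0,"wy": 0,"wz": 0},
    {"tx": 0,"ty": 0,"tz": 0.2,"wx": 0,"wy": 0,"wz": 0},
    {"tx": 0,"ty": 0,"tz": 0,"wx": 0,"wy": 0,"wz": 0},
    {"tx": 0,"ty": 0,"tz": 0,"wx": 0,"wy": 0,"wz": 0},
    {"tx": 0,"ty": 0,"tz": 0,"wx": 0,"wy": 0,"wz": 0}
  ]
}}

```text
time_s: 15.9
ee_pos: [516.3, 132.5, 75.2]
ee_rot: [180.0, -0.0, 55.7]
force: [0.4, 0.4, -2.8]
gripper_width: 23.5
gripper_force: 58.0
```

```bash

python3 - <<'E'
from h import *
show(); go(517,132.7,74)
E
```

```text
time_s 15.9
ee_pos [516.28 132.48  75.22]
ee_rot [ 1.7998e+02 -1.0000e-02  5.5740e+01]
force [ 0.38  0.41 -2.83]
torque [-0.13  0.04 -0.02]
gripper_width 23.53
gripper_force 58.0
qpos [ 1.3160e+01  2.1950e+01  1.0637e+02 -1.0000e-02  5.1660e+01  4.7420e+01]
tool shift cm [0.059 0.047 0.122]
```

Emit:
{"op": "move_arm", "data": {
  "plan": [
    {"tx": 0.03,"ty": -0.743,"tz": 0,"wx": 0,"wy": 0,"wz": 0.08},
    {"tx": 0.03,"ty": -0.743,"tz": 0,"wx": 0,"wy": 0,"wz": 0.08},
    {"tx": 0.03,"ty": -0.743,"tz": 0,"wx": 0,"wy": 0,"wz": 0.08},
    {"tx": 0.03,"ty": -0.743,"tz": 0,"wx": 0,"wy": 0,"wz": 0.08},
    {"tx": 0,"ty": 0,"tz": 0,"wx": 0,"wy": 0,"wz": 0},
    {"tx": 0,"ty": 0,"tz": 0,"wx": 0,"wy": 0,"wz": 0},
    {"tx": 0,"ty": 0,"tz": 0,"wx": 0,"wy": 0,"wz": 0}
  ]
}}

```text
time_s: 16.48
ee_pos: [495.0, 152.4, 75.4]
ee_rot: [180.0, -0.0, 37.5]
force: [0.6, -1.5, -1.9]
gripper_width: 23.4
gripper_force: 58.0
```

```bash
cat >> h.py <<'E'
def ax():
    st=show(); y=np.radians(st["ee_rot"][2]); d=np.array([569.1,209.1])-st["ee_pos"][:2]
    print("axis in tool x,y mm",d@[np.cos(y),np.sin(y)],d@[np.sin(y),-np.cos(y)])
E
python3 -c "
from h import *
ax()"
```

```text
time_s 16.48
ee_pos [495.03 152.39  75.37]
ee_rot [ 1.7996e+02 -2.0000e-02  3.7480e+01]
force [ 0.61 -1.46 -1.9 ]
torque [-0.54 -0.15 -0.2 ]
gripper_width 23.44
gripper_force 58.0
qpos [ 1.5860e+01  2.0780e+01  1.0832e+02 -3.0000e-02  5.0870e+01  6.8400e+01]
axis in tool x,y mm 93.28211084065701 0.05934568843320324
```

Emit:
{"op": "move_arm", "data": {
  "plan": [
    {"tx": 0.03,"ty": -0.743,"tz": 0,"wx": 0,"wy": 0,"wz": 0.08},
    {"tx": 0.03,"ty": -0.743,"tz": 0,"wx": 0,"wy": 0,"wz": 0.08},
    {"tx": 0.03,"ty": -0.743,"tz": 0,"wx": 0,"wy": 0,"wz": 0.08},
    {"tx": 0.03,"ty": -0.743,"tz": 0,"wx": 0,"wy": 0,"wz": 0.08},
    {"tx": 0.02,"ty": -0.557,"tz": 0,"wx": 0,"wy": 0,"wz": 0.06},
    {"tx": 0,"ty": 0,"tz": 0,"wx": 0,"wy": 0,"wz": 0},
    {"tx": 0,"ty": 0,"tz": 0,"wx": 0,"wy": 0,"wz": 0},
    {"tx": 0,"ty": 0,"tz": 0,"wx": 0,"wy": 0,"wz": 0}
  ]
}}

```text
time_s: 17.15
ee_pos: [479.1, 183.9, 75.2]
ee_rot: [-180.0, 0.0, 15.7]
force: [0.0, -3.0, -1.1]
gripper_width: 23.8
gripper_force: 58.0
```

```bash

python3 -c "
from h import *
ax()"
```

```text
time_s 17.15
ee_pos [479.08 183.9   75.21]
ee_rot [-1.800e+02  1.000e-02  1.569e+01]
force [ 0.03 -3.   -1.06]
torque [-0.6  -0.1  -0.23]
gripper_width 23.76
gripper_force 58.0
qpos [1.9710e+01 2.0440e+01 1.0892e+02 1.0000e-02 5.0640e+01 9.4020e+01]
axis in tool x,y mm 93.4805419382307 0.0888957415990013
```

Emit:
{"op": "move_arm", "data": {
  "plan": [
    {"tx": 0.01,"ty": -0.372,"tz": 0,"wx": 0,"wy": 0,"wz": 0.04},
    {"tx": 0.01,"ty": -0.372,"tz": 0,"wx": 0,"wy": 0,"wz": 0.04},
    {"tx": 0,"ty": 0,"tz": 0,"wx": 0,"wy": 0,"wz": 0},
    {"tx": 0,"ty": 0,"tz": 0,"wx": 0,"wy": 0,"wz": 0}
  ]
}}

```text
time_s: 17.48
ee_pos: [477.3, 191.1, 75.2]
ee_rot: [180.0, 0.0, 11.1]
force: [1.7, -3.2, -1.2]
gripper_width: 23.7
gripper_force: 58.0
```

Emit:
{"op": "move_arm", "data": {
  "plan": [
    {"tx": 0.01,"ty": -0.372,"tz": 0,"wx": 0,"wy": 0,"wz": 0.04},
    {"tx": 0,"ty": 0,"tz": 0,"wx": 0,"wy": 0,"wz": 0},
    {"tx": 0,"ty": 0,"tz": 0,"wx": 0,"wy": 0,"wz": 0}
  ]
}}

```text
time_s: 17.73
ee_pos: [476.7, 194.8, 75.2]
ee_rot: [180.0, 0.0, 8.8]
force: [0.3, -4.7, -1.0]
gripper_width: 23.8
gripper_force: 58.0
```

```bash

python3 - <<'E'
from h import *
ax()
f=grab_frame("wrist"); save(f,"w6.png",(170,0,400,180),3.3)
E
```

```text
time_s 17.73
ee_pos [476.72 194.82  75.15]
ee_rot [1.7998e+02 1.0000e-02 8.8400e+00]
force [ 0.32 -4.7  -1.04]
torque [-0.78 -0.07 -0.24]
gripper_width 23.78
gripper_force 58.0
qpos [ 2.0960e+01  2.0590e+01  1.0869e+02 -2.0000e-02  5.0730e+01  1.0213e+02]
axis in tool x,y mm 93.47533706245603 0.09792043125599016
```

View pics/w6.png

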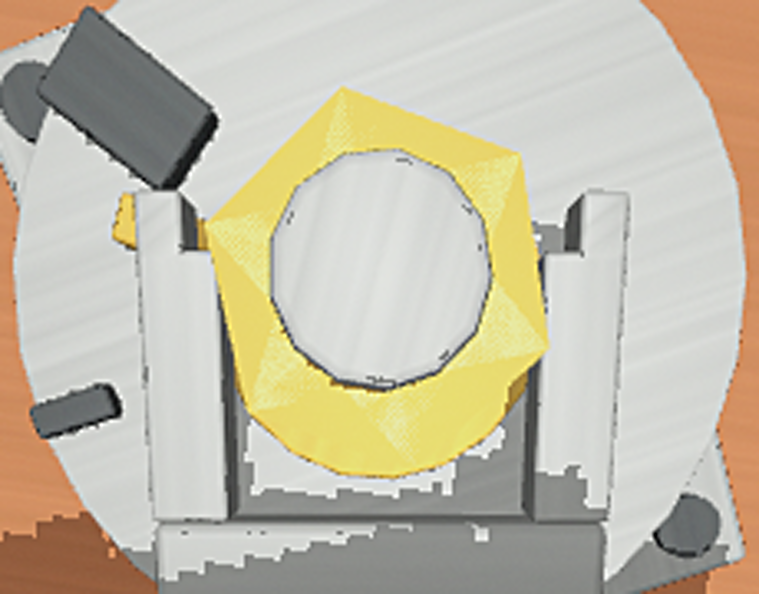

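Emit:
{"op": "move_arm", "data": {
  "plan": [
    {"tx": 0.01,"ty": -0.372,"tz": 0,"wx": 0,"wy": 0,"wz": 0.04},
    {"tx": 0.01,"ty": -0.372,"tz": 0,"wx": 0,"wy": 0,"wz": 0.04},
    {"tx": 0,"ty": 0,"tz": 0,"wx": 0,"wy": 0,"wz": 0},
    {"tx": 0,"ty": 0,"tz": 0,"wx": 0,"wy": 0,"wz": 0}
  ]
}}

```text
time_s: 18.12
ee_pos: [475.9, 202.3, 75.1]
ee_rot: [180.0, 0.0, 4.2]
force: [0.2, -5.2, -0.8]
gripper_width: 23.4
gripper_force: 58.0
```

Emit:
{"op": "move_arm", "data": {
  "plan": [
    {"tx": 0.01,"ty": -0.279,"tz": 0,"wx": 0,"wy": 0,"wz": 0.03},
    {"tx": 0,"ty": 0,"tz": 0,"wx": 0,"wy": 0,"wz": 0},
    {"tx": 0,"ty": 0,"tz": 0,"wx": 0,"wy": 0,"wz": 0}
  ]
}}

```text
time_s: 18.37
ee_pos: [475.3, 204.8, 75.0]
ee_rot: [179.9, 0.1, 2.6]
force: [-0.7, -5.6, -0.4]
gripper_width: 23.8
gripper_force: 58.0
```

```bash

python3 - <<'E'
from h import *
ax()
f=grab_frame("wrist"); save(f,"w7.png",(170,0,400,180),3.3)
E
```

```text
time_s 18.37
ee_pos [475.3  204.76  75.05]
ee_rot [1.7994e+02 6.0000e-02 2.5800e+00]
force [-0.74 -5.62 -0.38]
torque [-0.85  0.02 -0.02]
gripper_width 23.83
gripper_force 58.0
qpos [ 2.2060e+01  2.0820e+01  1.0832e+02 -4.0000e-02  5.0940e+01  1.0950e+02]
axis in tool x,y mm 93.89657134238588 -0.10581630577532582
```

Emit:
{"op": "move_arm", "data": {
  "plan": [
    {"tx": 0.01,"ty": -0.279,"tz": 0,"wx": 0,"wy": 0,"wz": 0.03},
    {"tx": 0,"ty": 0,"tz": 0,"wx": 0,"wy": 0,"wz": 0},
    {"tx": 0,"ty": 0,"tz": 0,"wx": 0,"wy": 0,"wz": 0}
  ]
}}

```text
time_s: 18.67
ee_pos: [474.6, 207.3, 75.0]
ee_rot: [179.9, 0.1, 0.9]
force: [-2.5, -5.2, 1.5]
gripper_width: 23.5
gripper_force: 58.0
```

Emit:
{"op": "move_arm", "data": {
  "plan": [
    {"tx": 0.01,"ty": -0.279,"tz": 0,"wx": 0,"wy": 0,"wz": 0.03},
    {"tx": 0,"ty": 0,"tz": 0,"wx": 0,"wy": 0,"wz": 0},
    {"tx": 0,"ty": 0,"tz": 0,"wx": 0,"wy": 0,"wz": 0}
  ]
}}

```text
time_s: 18.92
ee_pos: [474.0, 209.9, 75.0]
ee_rot: [179.9, 0.2, -0.8]
force: [-3.6, -5.9, 2.3]
gripper_width: 23.7
gripper_force: 58.0
```

```bash

python3 - <<'E'
from h import *
ax()
f=grab_frame("wrist"); save(f,"w8.png",(170,0,400,180),3.3)
E
```

```text
time_s 18.92
ee_pos [474.04 209.87  74.99]
ee_rot [179.87   0.2   -0.78]
force [-3.61 -5.92  2.34]
torque [-0.88  0.35  0.28]
gripper_width 23.71
gripper_force 58.01
qpos [ 2.2640e+01  2.0960e+01  1.0809e+02 -5.0000e-02  5.1190e+01  1.1345e+02]
axis in tool x,y mm 95.062781188071 -0.527458214691307
```

View pics/w8.png

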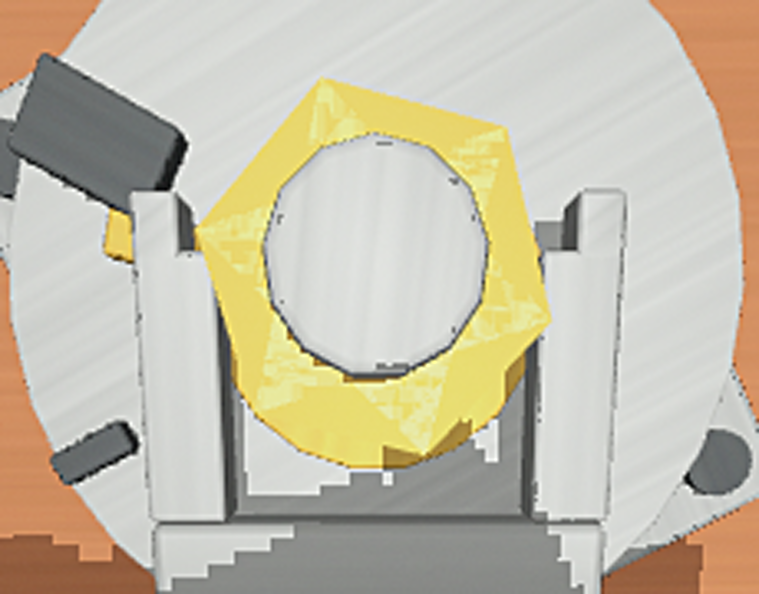

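Emit:
{"op": "move_arm", "data": {
  "plan": [
    {"tx": 0.01,"ty": 0.475,"tz": 0,"wx": 0,"wy": 0,"wz": -0.05},
    {"tx": 0.01,"ty": 0.475,"tz": 0,"wx": 0,"wy": 0,"wz": -0.05},
    {"tx": 0.01,"ty": 0.475,"tz": 0,"wx": 0,"wy": 0,"wz": -0.05},
    {"tx": 0.01,"ty": 0.475,"tz": 0,"wx": 0,"wy": 0,"wz": -0.05},
    {"tx": 0,"ty": 0,"tz": 0,"wx": 0,"wy": 0,"wz": 0},
    {"tx": 0,"ty": 0,"tz": 0,"wx": 0,"wy": 0,"wz": 0}
  ]
}}

```text
time_s: 19.47
ee_pos: [477.3, 192.5, 75.0]
ee_rot: [-179.9, -0.0, 10.4]
force: [0.0, 0.3, -2.4]
gripper_width: 23.4
gripper_force: 58.0
```

```bash

python3 -c "
from h import *
ax()"
```

```text
time_s 19.47
ee_pos [477.34 192.52  75.  ]
ee_rot [-1.7993e+02 -1.0000e-02  1.0410e+01]
force [ 0.01  0.28 -2.37]
torque [-0.02  0.07 -0.05]
gripper_width 23.39
gripper_force 58.0
qpos [2.0640e+01 2.0560e+01 1.0876e+02 9.0000e-02 5.0660e+01 1.0017e+02]
axis in tool x,y mm 93.24490060481968 0.27240756248238496
```

Emit:
{"op": "move_arm", "data": {
  "plan": [
    {"tx": 0,"ty": 0,"tz": -1.0,"wx": 0,"wy": 0,"wz": 0},
    {"tx": 0,"ty": 0,"tz": -2.0,"wx": 0,"wy": 0,"wz": 0},
    {"tx": 0,"ty": 0,"tz": -2.5,"wx": 0,"wy": 0,"wz": 0},
    {"tx": 0,"ty": 0,"tz": -1.5,"wx": 0,"wy": 0,"wz": 0},
    {"tx": 0,"ty": 0,"tz": -0.7,"wx": 0,"wy": 0,"wz": 0},
    {"tx": 0,"ty": 0,"tz": 0,"wx": 0,"wy": 0,"wz": 0},
    {"tx": 0,"ty": 0,"tz": 0,"wx": 0,"wy": 0,"wz": 0},
    {"tx": 0,"ty": 0,"tz": 0,"wx": 0,"wy": 0,"wz": 0}
  ]
}}

```text
time_s: 20.13
ee_pos: [476.4, 191.9, 151.0]
ee_rot: [180.0, 0.1, 10.5]
force: [-0.8, 0.8, -2.8]
gripper_width: 23.5
gripper_force: 58.0
```

```bash

python3 - <<'E'
from h import *
ax(); f=grab_frame("wrist"); save(f,"w9.png")
hsv=cv2.cvtColor(f["color"],cv2.COLOR_RGB2HSV); y=((hsv[:,:,0]>20)&(hsv[:,:,0]<34)&(hsv[:,:,1]>90)).astype(np.uint8); y[200:]=0
n,l,st,ce=cv2.connectedComponentsWithStats(y)
for i in range(1,n):
    if st[i,4]>15: p=ray(f,*ce[i],59); d=p[:2]-[569.5,209]; print(st[i],ce[i].round(1),np.hypot(*d),np.degrees(np.arctan2(d[1],d[0])))
v,u=np.where(y); P=np.array([ray(f,a,b,59)[:2] for a,b in zip(u,v)])-[569.5,209]; r=np.hypot(*P.T); k=r>36
print("tip px",k.sum(),np.degrees(np.arctan2(*P[k].mean(0)[::-1])),r.max())
d=((hsv[:,:,2]<110)&(hsv[:,:,1]<70)).astype(np.uint8)
for a in range(40,131,3):
    row=[]
    for R in (42,45,57): 
        q=proj(f,[569.5+R*np.cos(np.radians(a)),209+R*np.sin(np.radians(a)),59]).round().astype(int); row.append(f["color"][q[1],q[0]].tolist() if 0<=q[1]<420 else None)
    print(a,row)
E
```

```text
time_s 20.13
ee_pos [476.4  191.88 151.04]
ee_rot [1.7998e+02 1.4000e-01 1.0480e+01]
force [-0.8   0.84 -2.78]
torque [ 0.    0.17 -0.03]
gripper_width 23.52
gripper_force 58.0
qpos [2.0650e+01 1.5790e+01 1.0302e+02 1.0000e-02 6.1330e+01 1.0017e+02]
axis in tool x,y mm 94.28243857163832 -0.07865678090930467
[ 230   57   91   80 2662] [280.9  98.9] 2.9722601759309564 71.0445696432288
tip px 91 73.62665291170376 46.986380232942864
40 [[217, 220, 217], [215, 218, 214], [218, 219, 216]]
43 [[217, 220, 216], [215, 217, 214], [218, 220, 216]]
46 [[218, 219, 217], [216, 219, 215], [216, 218, 214]]
49 [[153, 157, 152], [228, 229, 226], [217, 219, 214]]
52 [[115, 121, 121], [110, 114, 113], [236, 237, 235]]
55 [[114, 119, 119], [109, 114, 115], [108, 111, 112]]
58 [[110, 116, 116], [105, 110, 112], [105, 107, 108]]
61 [[116, 121, 121], [109, 113, 113], [108, 112, 111]]
64 [[115, 120, 122], [109, 115, 115], [105, 109, 109]]
67 [[96, 102, 102], [106, 111, 111], [158, 161, 157]]
70 [[107, 115, 125], [79, 87, 98], [216, 218, 215]]
73 [[245, 225, 112], [234, 213, 106], [216, 218, 213]]
76 [[62, 62
[... 335 characters left out ...]
, [219, 220, 217], [211, 212, 211]]
97 [[218, 220, 216], [218, 221, 216], [206, 207, 204]]
100 [[218, 220, 217], [219, 221, 217], [192, 195, 192]]
103 [[219, 220, 217], [219, 222, 218], [215, 218, 214]]
106 [[218, 220, 216], [219, 220, 217], [212, 215, 212]]
109 [[218, 220, 217], [218, 220, 216], [211, 213, 209]]
112 [[220, 222, 219], [219, 221, 217], [210, 212, 208]]
115 [[219, 221, 217], [219, 221, 216], [209, 212, 208]]
118 [[224, 226, 223], [218, 220, 216], [211, 213, 210]]
121 [[193, 195, 191], [217, 218, 215], [212, 214, 211]]
124 [[120, 123, 119], [217, 220, 215], [213, 217, 212]]
127 [[74, 76, 74], [222, 225, 221], [210, 212, 210]]
130 [[70, 71, 70], [160, 162, 159], [211, 213, 209]]
```

Emit:
{"op": "move_arm", "data": {
  "plan": [
    {"tx": -0.28,"ty": 1.5,"tz": 0,"wx": 0,"wy": 0,"wz": -0.014},
    {"tx": -0.57,"ty": 3.0,"tz": 0,"wx": 0,"wy": 0,"wz": 0},
    {"tx": -0.57,"ty": 3.0,"tz": 0,"wx": 0,"wy": 0,"wz": 0},
    {"tx": -0.57,"ty": 3.0,"tz": 0,"wx": 0,"wy": 0,"wz": 0},
    {"tx": -0.57,"ty": 3.0,"tz": 0,"wx": 0,"wy": 0,"wz": 0},
    {"tx": -0.57,"ty": 3.0,"tz": 0,"wx": 0,"wy": 0,"wz": 0},
    {"tx": -0.57,"ty": 3.0,"tz": 0,"wx": 0,"wy": 0,"wz": 0},
    {"tx": -0.57,"ty": 3.0,"tz": 0,"wx": 0,"wy": 0,"wz": 0},
    {"tx": -0.57,"ty": 3.0,"tz": 0,"wx": 0,"wy": 0,"wz": 0},
    {"tx": -0.57,"ty": 3.0,"tz": 0,"wx": 0,"wy": 0,"wz": 0},
    {"tx": -0.57,"ty": 3.0,"tz": 0,"wx": 0,"wy": 0,"wz": 0},
    {"tx": -0.57,"ty": 3.0,"tz": 0,"wx": 0,"wy": 0,"wz": 0}
  ]
}}

```text
time_s: 21.18
ee_pos: [479.5, -160.4, 151.1]
ee_rot: [-179.9, 0.1, 11.3]
force: [0.1, 0.5, -3.4]
gripper_width: 23.5
gripper_force: 58.0
```

Emit:
{"op": "move_arm", "data": {
  "plan": [
    {"tx": -0.57,"ty": 3.0,"tz": 0,"wx": 0,"wy": 0,"wz": 0},
    {"tx": -0.57,"ty": 3.0,"tz": 0,"wx": 0,"wy": 0,"wz": 0},
    {"tx": -0.57,"ty": 3.0,"tz": 0,"wx": 0,"wy": 0,"wz": 0},
    {"tx": -0.28,"ty": 2.0,"tz": 0,"wx": 0,"wy": 0,"wz": 0},
    {"tx": 0,"ty": 0,"tz": 0,"wx": 0,"wy": 0,"wz": 0},
    {"tx": 0,"ty": 0,"tz": 2.5,"wx": 0,"wy": 0,"wz": 0},
    {"tx": 0,"ty": 0,"tz": 3.5,"wx": 0,"wy": 0,"wz": 0},
    {"tx": 0,"ty": 0,"tz": 3.0,"wx": 0,"wy": 0,"wz": 0},
    {"tx": 0,"ty": 0,"tz": 2.5,"wx": 0,"wy": 0,"wz": 0},
    {"tx": 0,"ty": 0,"tz": 0,"wx": 0,"wy": 0,"wz": 0},
    {"tx": 0,"ty": 0,"tz": 0,"wx": 0,"wy": 0,"wz": 0},
    {"tx": 0,"ty": 0,"tz": 0,"wx": 0,"wy": 0,"wz": 0}
  ]
}}

```text
time_s: 22.18
ee_pos: [483.3, -271.1, 38.1]
ee_rot: [179.9, -0.1, 11.3]
force: [0.8, -1.6, -2.4]
gripper_width: 23.8
gripper_force: 58.0
```

```bash

python3 -c "
from h import *
show(); go(482.2,-271.2,6.2)"
```

```text
time_s 22.18
ee_pos [ 483.33 -271.09   38.14]
ee_rot [ 1.7993e+02 -8.0000e-02  1.1290e+01]
force [ 0.77 -1.63 -2.44]
torque [-0.01  0.1  -0.05]
gripper_width 23.83
gripper_force 58.0
qpos [-3.0480e+01  2.6120e+01  1.0591e+02  1.0000e-02  4.7870e+01  4.8230e+01]
tool shift cm [-0.117 -0.015  3.193]
```

Lower gently to the pick-up height, then check force.

Emit:
{"op": "move_arm", "data": {
  "plan": [
    {"tx": -0.1,"ty": 0,"tz": 1.2,"wx": 0,"wy": 0,"wz": 0},
    {"tx": 0,"ty": 0,"tz": 1.0,"wx": 0,"wy": 0,"wz": 0},
    {"tx": 0,"ty": 0,"tz": 0.5,"wx": 0,"wy": 0,"wz": 0},
    {"tx": 0,"ty": 0,"tz": 0.2,"wx": 0,"wy": 0,"wz": 0},
    {"tx": 0,"ty": 0,"tz": 0.1,"wx": 0,"wy": 0,"wz": 0},
    {"tx": 0,"ty": 0,"tz": 0.1,"wx": 0,"wy": 0,"wz": 0},
    {"tx": 0,"ty": 0,"tz": 0,"wx": 0,"wy": 0,"wz": 0},
    {"tx": 0,"ty": 0,"tz": 0,"wx": 0,"wy": 0,"wz": 0},
    {"tx": 0,"ty": 0,"tz": 0,"wx": 0,"wy": 0,"wz": 0}
  ]
}}

```text
time_s: 22.93
ee_pos: [481.6, -271.2, 6.5]
ee_rot: [180.0, -0.0, 11.3]
force: [-0.1, 0.3, -3.0]
gripper_width: 23.4
gripper_force: 58.0
```

Emit:
{"op": "move_arm", "data": {
  "plan": [
    {"tx": 0,"ty": 0,"tz": 0.06,"wx": 0,"wy": 0,"wz": 0},
    {"tx": 0,"ty": 0,"tz": 0,"wx": 0,"wy": 0,"wz": 0},
    {"tx": 0,"ty": 0,"tz": 0,"wx": 0,"wy": 0,"wz": 0}
  ]
}}

```text
time_s: 23.18
ee_pos: [481.6, -271.2, 5.9]
ee_rot: [180.0, -0.0, 11.3]
force: [-1.7, 0.4, 0.3]
gripper_width: 23.4
gripper_force: 58.0
```

Emit:
{"op": "move_arm", "data": {
  "plan": [
    {"tx": 0,"ty": 0,"tz": 0,"wx": 0,"wy": 0,"wz": 0},
    {"tx": 0,"ty": 0,"tz": 0,"wx": 0,"wy": 0,"wz": 0},
    {"tx": 0,"ty": 0,"tz": 0,"wx": 0,"wy": 0,"wz": 0},
    {"tx": 0,"ty": 0,"tz": 0,"wx": 0,"wy": 0,"wz": 0},
    {"tx": 0,"ty": 0,"tz": 0,"wx": 0,"wy": 0,"wz": 0},
    {"tx": 0,"ty": 0,"tz": 0,"wx": 0,"wy": 0,"wz": 0}
  ],
  "gripper": 6.0
}}

```text
time_s: 23.68
ee_pos: [481.4, -271.1, 5.6]
ee_rot: [180.0, -0.0, 11.3]
force: [-1.4, -0.2, 1.3]
gripper_width: 58.9
gripper_force: 0.0
```

Emit:
{"op": "move_arm", "data": {
  "plan": [
    {"tx": 0,"ty": 0,"tz": -1.5,"wx": 0,"wy": 0,"wz": 0},
    {"tx": 0,"ty": 0,"tz": -3.0,"wx": 0,"wy": 0,"wz": 0},
    {"tx": 0,"ty": 0,"tz": -3.5,"wx": 0,"wy": 0,"wz": 0},
    {"tx": 0,"ty": 0,"tz": -3.5,"wx": 0,"wy": 0,"wz": 0},
    {"tx": -3.0,"ty": 0,"tz": -3.5,"wx": 0,"wy": 0,"wz": 0},
    {"tx": -3.0,"ty": 0,"tz": -3.0,"wx": 0,"wy": 0,"wz": 0},
    {"tx": -3.0,"ty": 0,"tz": 0,"wx": 0,"wy": 0,"wz": 0},
    {"tx": -3.0,"ty": 0,"tz": 0,"wx": 0,"wy": 0,"wz": 0},
    {"tx": 0,"ty": 0,"tz": 0,"wx": 0,"wy": 0,"wz": 0},
    {"tx": 0,"ty": 0,"tz": 0,"wx": 0,"wy": 0,"wz": 0}
  ]
}}

```text
time_s: 24.52
ee_pos: [366.1, -294.0, 182.1]
ee_rot: [180.0, -0.0, 11.2]
force: [0.7, -0.0, -0.2]
gripper_width: 60.1
gripper_force: 0.0
```

```bash

python3 - <<'E'
from h import *
st=show(); 
for n in("wrist","top"):
    f=grab_frame(n); im=f["color"].astype(int); hsv=cv2.cvtColor(f["color"],cv2.COLOR_RGB2HSV)
    g=((im.min(2)>90)&(hsv[:,:,1]<60)).astype(np.uint8)
    N,l,s,ce=cv2.connectedComponentsWithStats(g)
    for i in range(1,N):
        if s[i,4]>300:
            k=max(cv2.findContours((l==i).astype(np.uint8),cv2.RETR_EXTERNAL,cv2.CHAIN_APPROX_NONE)[0],key=len)
            P=np.array([ray(f,u,v,19)[:2] for u,v in k[:,0]],np.float32); r=cv2.minAreaRect(P)
            if 380<r[0][0]<680: print(n,s[i].tolist(),np.round(r[0],1),np.round(r[1],1),round(r[2],1))
E
```

```text
time_s 24.52
ee_pos [ 366.09 -293.99  182.08]
ee_rot [ 1.7997e+02 -4.0000e-02  1.1150e+01]
force [ 0.73 -0.02 -0.18]
torque [-0.03  0.03 -0.05]
gripper_width 60.15
gripper_force 0.0
qpos [-4.018e+01  1.022e+01  1.057e+02  1.000e-02  6.402e+01  3.866e+01]
wrist [247, 0, 75, 154, 5158] [ 481.6 -271.3] [142.8  70.7] 11.1
wrist [0, 82, 56, 47, 2044] [407.9 -17. ] [54.9 46.5] 86.9
wrist [150, 98, 50, 49, 1175] [ 420.4 -167.1] [48.2 50.9] 11.1
top [111, 176, 26, 24, 464] [656.1 320.9] [47.3 47.3] 13.6
top [136, 176, 93, 104, 4444] [586.9 220.9] [193.7 137. ] 27.3
top [279, 188, 26, 69, 760] [581.  -12.7] [133.   44.2] 8.2
top [397, 214, 47, 94, 1472] [ 499.1 -267.4] [178.7  72.6] 10.8
top [363, 292, 26, 26, 337] [ 419.2 -164.4] [48.8 47.3] 88.6
top [283, 301, 24, 25, 418] [407.   -7.8] [44.1 44.9] 88.5
```

The wrench lies back on the mat in its original place, the bystanders are unmoved, and the nut is against the stop. Handing in.

```bash
python3 -c "
from workcell import env
print(env.job_done())"
```

```text
the job is handed in; nothing more can be done
None
```

The job is handed in: I turned the nut by hand to the narrow mark, then brought it home against the stop with the large wrench, and laid the wrench back flat on the mat; pictures show the bystanders I could check unmoved (jar not rechecked), but no verdict came back.

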